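Cap check on square jars: weed out the slipping caps

ROBOT

A 6-joint arm with a two-finger parallel gripper is mounted at the origin on a cart in front of the work surface, level with it; the furniture and walls round the work are solid. World frame = base frame: x ahead of the robot, y to its left, z up, the work surface at z = 0. Lengths are in m, angles in degrees, forces in N, time in s.
With the tool pointing down it reaches from about 0.35 to 0.925 m from the base axis. Payload 6.4 kg.
Tool frame: the origin (TCP) lies on the centre line of the jaws, within the pads' length; the fingertips stand 19 mm ahead of it and the grasp point (between the pads) is the TCP; z points along the fingers, x is the direction in which the jaws open and shut, and the axes are right-handed (so a half turn about z gives the same grasp; the last joint's range is limited). The gripper opens to 85 mm and grips with 20 to 120 N. Pads are 22 mm wide; open, the fingers measure 114 mm over their backs; the gripper's body (76 mm by 85 mm) begins 54 mm behind the grasp point. The pads swing forward as they close: fully open they stand 13 mm farther back than shut.
Start: joints at [-9.975, 14.043, 89.255, -0, 76.702, -9.975], TCP at [0.65, 0, 0.25] pointing down, gripper open.
Joint ranges: [-179.41, 179.41], [-58.25, 129.5], [7.25, 145.43], [-54.29, 234.29], [11.92, 165.04], [-157.13, 157.13]. Speed limits (degrees/s): [147.25, 147.25, 180, 180, 180, 180].

INTERFACE

Orientations are given as [roll, pitch, yaw] about the fixed x, y, z axes, in that order (R = Rz(yaw) Ry(pitch) Rx(roll)).
In Python, from workcell import state, grab_frame, finish_job gives the robot as it stands. The module is installed in compiled form; this text tells all that it offers.
- The arm moves only by the tool send_rows, never from a script. Its argument "steps" is a list of rows, each an object of numbers: "tx", "ty", "tz": the shift along the tool's x, y, z in mm; "wx", "wy", "wz": the turn, a rotation vector about the tool's x, y, z in rad; "claw": the closure, from 0 (fully open) to 1 (shut). In form: [{"tx": .., "ty": .., "tz": .., "wx": .., "wy": .., "wz": .., "claw": ..}, ...]. A call has 1 to 5 rows; each row is the pose to reach, as a shift and turn from the pose commanded when the call began, along the tool's axes at that moment; what a row does not reach only later rows make up. A row lasts 1/12 s, in which the tool goes at most 41.7 mm and 7.16 degrees, less where a joint would pass 70% of its speed; a pose out of reach is approached as far as the arm can. A call with a gripper value outside its range is refused whole. The fingers move at their own pace and stop on an object; "squeeze" is the grip in N (left out, the last holds). Time passes only in rows, so rows that repeat a pose let the fingers close. It gives the time, the measured TCP pose, the force and the opening at its end, in the units of the state.
- state(): the state, without advancing time (a new reading comes with each control period).
- grab_frame(name): name is "scene" or "side" or "wrist"; returns a dict with "pixels" (480x640x3 uint8, red, green, blue), "range_z" (480x640 float32, m along the optical axis (not along the pixel's ray), 0 where there is no reading), "fx", "fy", "cx", "cy" (pixels), "k1" (the pictures are not rectified: a ray, as slopes to the right and down, at radius r is drawn at 1 + k1 r^2 times it, then the intrinsics apply), "camera_from_world" (4x4, takes a point from world to camera coordinates); the wrist camera has in their place "T_tool_cam" (4x4, takes a point from camera to tool coordinates, whose origin is the TCP and whose axes are the tool frame's). Camera axes: x right, y down, z forward; pixel columns grow to the right and rows downward; lengths in m; the calibration is good to about 2 mm. A picture is of the moment at which its call begins: read the wrist's pose just before it.
- finish_job(): hands the job in, once; it reports no verdict.
The state is a dict: "time": time; "joint_pos": joint angles; "qd": joint speeds; "tau": joint torques, N m; "tcp_pos": TCP position; "tcp_rot": TCP orientation; "force": force on the tool from outside, world axes, zero at the start; "wrist_torque": the same for the moment, N m; "width": opening from 0.0 (shut) to 1.0 (fully open).
Only numpy, scipy, OpenCV 4.12 (cv2) and the standard library are available. Lean on these libraries where they do the work, as an engineer would, in place of code of your own. Each camera call takes 0.05 s, during which the arm holds its last target. There are 200 camera calls.

TASK

Check the caps of the four square jars in the rack: gently twist each one clockwise (seen from above) to close it. A sound cap stops with its white line at the jar's rib, and that jar stays in its pocket, closed; a loose cap slips on well past the rib: leave it so and stand that jar upright and gently in the rework tray. Leave everything else where it is and knock nothing over.

Things in the scene. Friction and masses are not known exactly. Their poses are not given: they have to be found in the camera images.
- rack: fixed grey metal rack block, 166 (x) x 246 (y) x 30 mm high, its long side across the trolley, turned by up to 0.2 rad; origin under its centre. Six square pockets, 53 mm wide, 24 mm deep (floors 6 mm above the trolley), centred at x = -40 or +40 mm and y = -80, 0 or +80 mm in its own frame. Four jars and two bystanders stand in them, in any arrangement.
- tray: rework tray: fixed open steel tray, 150 (x) x 230 (y) x 22 mm high, walls 4 mm, floor 4 mm thick, on the other half of the trolley from the rack, turned by up to 0.2 rad; origin under its centre.
- jar_1_centre (a point): square white jar, 50 x 50 mm, with a round black screw cap, 94 mm tall, about 0.33 kg; point on its axis, 48 mm above its underside. Body 52 mm tall, neck 32 mm across, cap 46 mm across from 67 to 94 mm up. Axes: z up; a dark rib on its -x face is the index for the cap's line. It may be lifted by the cap. Its pocket lets it turn some 0.06 rad. Do not force a cap that has stopped.
- jar_2_centre (a point): square white jar, 50 x 50 mm, with a round black screw cap, 94 mm tall, about 0.33 kg; point on its axis, 48 mm above its underside. Body 52 mm tall, neck 32 mm across, cap 46 mm across from 67 to 94 mm up. Axes: z up; a dark rib on its -x face is the index for the cap's line. It may be lifted by the cap. Its pocket lets it turn some 0.06 rad. Do not force a cap that has stopped.
- jar_3_centre (a point): square white jar, 50 x 50 mm, with a round black screw cap, 94 mm tall, about 0.33 kg; point on its axis, 48 mm above its underside. Body 52 mm tall, neck 32 mm across, cap 46 mm across from 67 to 94 mm up. Axes: z up; a dark rib on its -x face is the index for the cap's line. It may be lifted by the cap. Its pocket lets it turn some 0.06 rad. Do not force a cap that has stopped.
- jar_4_centre (a point): square white jar, 50 x 50 mm, with a round black screw cap, 94 mm tall, about 0.33 kg; point on its axis, 48 mm above its underside. Body 52 mm tall, neck 32 mm across, cap 46 mm across from 67 to 94 mm up. Axes: z up; a dark rib on its -x face is the index for the cap's line. It may be lifted by the cap. Its pocket lets it turn some 0.06 rad. Do not force a cap that has stopped.
- cap_1 (a joint): turn of jar_1's cap on its thread, in rad: 0 = closed, the white line on the cap's top over the jar's rib; positive = open (anticlockwise from above); all start 0.45 to 0.9 open. Clockwise lowers the value. The thread drags (0.06 N m) and stays where it is left. A sound cap stops dead at 0; a loose cap feels the same but slips on past 0 (negative values). Which caps are loose cannot be seen.
- cap_2 (a joint): turn of jar_2's cap on its thread, in rad: 0 = closed, the white line on the cap's top over the jar's rib; positive = open (anticlockwise from above); all start 0.45 to 0.9 open. Clockwise lowers the value. The thread drags (0.06 N m) and stays where it is left. A sound cap stops dead at 0; a loose cap feels the same but slips on past 0 (negative values). Which caps are loose cannot be seen.
- cap_3 (a joint): turn of jar_3's cap on its thread, in rad: 0 = closed, the white line on the cap's top over the jar's rib; positive = open (anticlockwise from above); all start 0.45 to 0.9 open. Clockwise lowers the value. The thread drags (0.06 N m) and stays where it is left. A sound cap stops dead at 0; a loose cap feels the same but slips on past 0 (negative values). Which caps are loose cannot be seen.
- cap_4 (a joint): turn of jar_4's cap on its thread, in rad: 0 = closed, the white line on the cap's top over the jar's rib; positive = open (anticlockwise from above); all start 0.45 to 0.9 open. Clockwise lowers the value. The thread drags (0.06 N m) and stays where it is left. A sound cap stops dead at 0; a loose cap feels the same but slips on past 0 (negative values). Which caps are loose cannot be seen.
- oiler_centre (a point): bystander: dropper bottle, 28 mm across, 73 mm tall, standing in one of the rack's six pockets; centre of its body, 30 mm up
- eyeglass_centre (a point): bystander: eye loupe, 37 mm across, 31 mm tall, standing in one of the rack's pockets; half-way up
- pot_centre (a point): bystander: low round screw pot, 42 mm across, 47 mm tall, standing somewhere in the rework tray; half-way up
- pliers_centre (a point): bystander: pine stand with slim pliers, 24 x 92 mm, 158 mm tall, at the back of the trolley; centre of its foot, 67 mm up
- bulb_centre (a point): bystander: rubber dust blower, 51 mm across, 106 mm tall, at the back; 31 mm up
- block_centre (a point): bystander: steel bench block, 46 mm cube, at the back; its centre
- redjar_centre (a point): bystander: round screw jar, 50 mm across, 59 mm tall, at the back; half-way up
- glassdome_centre (a point): bystander: glass dust cover, 60 mm across, 50 mm tall, at the back; half-way up

How it is judged (in metres and radians):
At the end, for the whole second after the job is handed in: Two jars (sound caps): within 12 mm of their start in the rack, upright, caps within 0.1 rad of closed. Two jars (loose caps): caps more than 0.1 rad past closed, jars standing on the tray's floor inside its walls. All upright within 0.1 rad and at rest (((value of joint cap_1 between -0.1 and 0.1 rad and distance of jar_1_centre from where it was at the start of the episode below 0.012 m) or (value of joint cap_1 below -0.1 rad and x of jar_1_centre in the frame of tray between -0.052 and 0.052 m and y of jar_1_centre in the frame of tray between -0.092 and 0.092 m and z of jar_1_centre in the frame of tray between 0.046 and 0.058 m)) and angle between each of jar_1_centre, jar_2_centre, jar_3_centre, jar_4_centre's own z axis and vertical below 0.1 rad and linear speed of each of jar_1, jar_2, jar_3, jar_4 below 0.02 m/s and ((value of joint cap_2 between -0.1 and 0.1 rad and distance of jar_2_centre from where it was at the start of the episode below 0.012 m) or (value of joint cap_2 below -0.1 rad and x of jar_2_centre in the frame of tray between -0.052 and 0.052 m and y of jar_2_centre in the frame of tray between -0.092 and 0.092 m and z of jar_2_centre in the frame of tray between 0.046 and 0.058 m)) and ((value of joint cap_3 between -0.1 and 0.1 rad and distance of jar_3_centre from where it was at the start of the episode below 0.012 m) or (value of joint cap_3 below -0.1 rad and x of jar_3_centre in the frame of tray between -0.052 and 0.052 m and y of jar_3_centre in the frame of tray between -0.092 and 0.092 m and z of jar_3_centre in the frame of tray between 0.046 and 0.058 m)) and ((value of joint cap_4 between -0.1 and 0.1 rad and distance of jar_4_centre from where it was at the start of the episode below 0.012 m) or (value of joint cap_4 below -0.1 rad and x of jar_4_centre in the frame of tray between -0.052 and 0.052 m and y of jar_4_centre in the frame of tray between -0.092 and 0.092 m and z of jar_4_centre in the frame of tray between 0.046 and 0.058 m)) and (value of joint each of cap_1, cap_2 below -0.1 rad or value of joint each of cap_1, cap_3 below -0.1 rad or value of joint each of cap_1, cap_4 below -0.1 rad or value of joint each of cap_2, cap_3 below -0.1 rad or value of joint each of cap_2, cap_4 below -0.1 rad or value of joint each of cap_3, cap_4 below -0.1 rad)); the robot touches nothing.
It fails at once if a jar tips over (more than 35 degrees) (angle between any of jar_1_centre, jar_2_centre, jar_3_centre, jar_4_centre's own z axis and vertical above 0.6 rad).
It fails at once if a jar is forced against the rack or pressed hard into the tray (more than 80 N) (contact force between any of jar_1, jar_2, jar_3, jar_4 and rack above 80 N or contact force between any of jar_1, jar_2, jar_3, jar_4 and tray above 80 N).
It fails at once if a jar is dropped (faster than 0.5 m/s within about 25 mm of standing) ((z of jar_1_centre in the frame of tray below 0.08 m and linear speed of jar_1 above 0.5 m/s) or (z of jar_2_centre in the frame of tray below 0.08 m and linear speed of jar_2 above 0.5 m/s) or (z of jar_3_centre in the frame of tray below 0.08 m and linear speed of jar_3 above 0.5 m/s) or (z of jar_4_centre in the frame of tray below 0.08 m and linear speed of jar_4 above 0.5 m/s)).
It fails at once if a bystander is shifted by more than 25 mm (distance of any of oiler_centre, eyeglass_centre, pot_centre, pliers_centre, bulb_centre, block_centre, redjar_centre, glassdome_centre from where it was at the start of the episode above 0.025 m).
It also fails if it takes over 70 s, if anything falls off the work surface, if the arm or the gripper's body presses on something with over 40 N, if the wrist force passes 120 N, or if a joint passes its speed limit or range.

## Working session

There is one attempt and no reset: what is moved stays moved. The work goes in short steps, Python scripts to look and compute and a tool call to move; the robot and the scene stay as the last step left them, time stands still between calls to the robot, and variables do not carry over. Pictures are saved under pics/ and viewed, about 8 in all and at most 12, crops included, and the job is handed in when it is done.

Besides the shell and the picture viewer there is one more tool, called after "Emit:" as name([rows], argument=value, ...), one row to a line, values as JSON. send_rows: Moves the arm, as the interface text tells. Its arguments: {"type":"object","properties":{"steps":{"type":"array","items":{"type":"object","properties":{"tx":{"type":"number"},"ty":{"type":"number"},"tz":{"type":"number"},"wx":{"type":"number"},"wy":{"type":"number"},"wz":{"type":"number"},"claw":{"type":"number"}}}},"squeeze":{"type":"number"}},"required":["steps"]}

```bash
mkdir -p pics
cat > h.py <<'E'
import numpy as np, cv2
from workcell import state, grab_frame, finish_job
from scipy.spatial.transform import Rotation as R
def T_tool():
    s=state(); T=np.eye(4); T[:3,:3]=R.from_euler('xyz',s['tcp_rot'],degrees=True).as_matrix(); T[:3,3]=s['tcp_pos']; return T
def grab(name):
    T=T_tool() if name=='wrist' else None
    f=grab_frame(name)
    f['W']=T@f['T_tool_cam'] if name=='wrist' else np.linalg.inv(f['camera_from_world'])
    return f
def cloud(f):
    K=np.array([[f['fx'],0,f['cx']],[0,f['fy'],f['cy']],[0,0,1.]])
    v,u=np.mgrid[:480,:640]
    p=cv2.undistortPoints(np.stack([u,v],-1).reshape(-1,1,2).astype(float),K,np.array([f['k1'],0,0,0.])).reshape(480,640,2)
    z=f['range_z'][...,None]
    P=np.concatenate([p*z,z],-1)
    return P@f['W'][:3,:3].T+f['W'][:3,3]
def save(f,n): cv2.imwrite('pics/'+n,f['pixels'][...,::-1])
E
python3 - <<'E'
from h import *
print(state())
for n in ['scene','wrist']:
    f=grab(n); save(f,n+'0.png'); np.savez(n+'0.npz',px=f['pixels'],P=cloud(f),r=f['range_z']); print(n,f['W'].round(3).tolist(),f['fx'],f['k1'])
E
```

```text
{'time': 0.0, 'joint_pos': array([-9.97336175e+00,  1.40819739e+01,  8.93281398e+01, -1.43045738e-03,
        7.67024374e+01, -9.97610568e+00]), 'qd': array([-0.086214  ,  0.06713686,  0.03986807,  0.02423145,  0.00195928,
        0.03591348]), 'tau': array([ 6.17919522e-04, -4.29512215e+01, -3.26122355e+01, -1.30276699e-04,
        5.42047856e-03, -1.36905024e-05]), 'tcp_pos': array([6.49452595e-01, 1.17168153e-04, 2.49173952e-01]), 'tcp_rot': array([-1.79981872e+02,  1.11090402e-01,  3.09188168e-03]), 'force': array([-0.08209975,  0.16484526, -0.18024669]), 'wrist_torque': array([ 0.04011747, -0.01872502, -0.00082118]), 'width': 1.0028811829952424}
scene [[0.443, -0.497, 0.746, -0.23], [-0.897, -0.247, 0.367, -0.414], [0.002, -0.831, -0.556, 0.677], [0.0, 0.0, 0.0, 1.0]] 534.1953852557449 -0.12923280269743953
wrist [[1.0, 0.001, -0.002, 0.65], [0.001, -0.955, -0.298, 0.077], [-0.003, 0.298, -0.955, 0.373], [0.0, 0.0, 0.0, 1.0]] 343.30927630427766 0.008260439179837783
```

View pics/scene0.png

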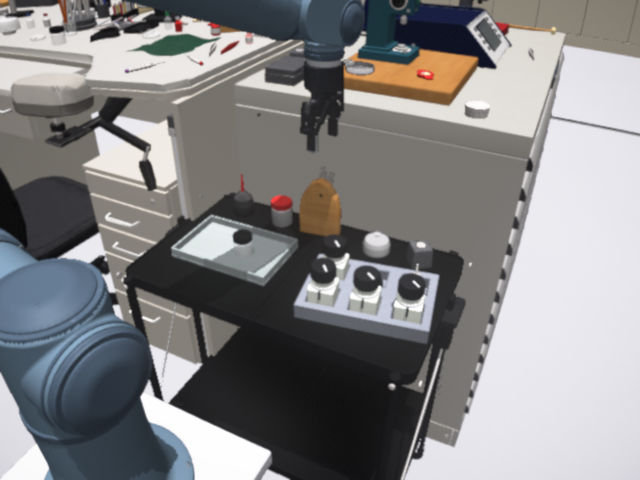

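View pics/wrist0.png

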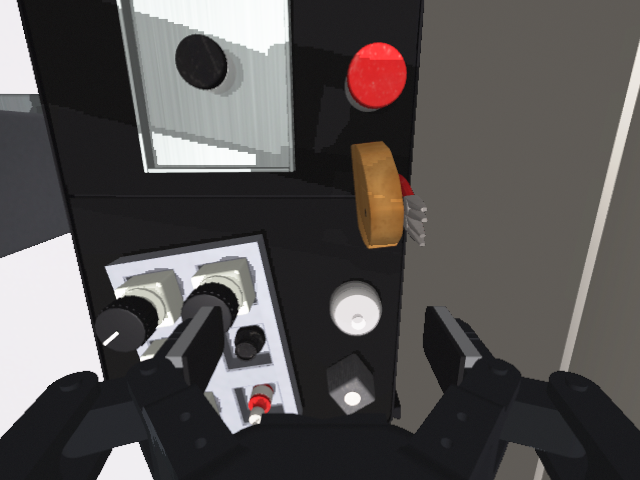

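The scene shows the rack right/near (about px 370,300), with jars in the three front pockets and the back-left one. The loupe and oiler are in the back pockets. The tray is on the left with the pot at px 243,243, and the pliers stand is at the back centre.

```bash
cat > seg.py <<'E'
from h import *
def blobs(P,r,lo,hi,amin=40,box=(0.3,0.95,-0.45,0.45)):
    m=(r>0)&(P[...,2]>lo)&(P[...,2]<hi)&(P[...,0]>box[0])&(P[...,0]<box[1])&(P[...,1]>box[2])&(P[...,1]<box[3])
    n,l,st,c=cv2.connectedComponentsWithStats(m.astype(np.uint8))
    for i in range(1,n):
        if st[i,4]>=amin:
            q=P[l==i]; mn,mx=q.min(0),q.max(0)
            (cx,cy),(w,h),a=cv2.minAreaRect(q[:,:2].astype(np.float32))
            print(st[i,4],'px',c[i].round(),'min',mn.round(3),'max',mx.round(3),'rect',np.round([cx,cy,w,h],3),round(a,1))
E
python3 - <<'E'
from seg import *
for n in ['scene','wrist']:
    d=np.load(n+'0.npz')
    for lo,hi in [(0.095,0.106),(0.026,0.034),(0.018,0.025)]:
        print(n,lo,hi); blobs(d['P'],d['r'],lo,hi,60 if n=='scene' else 150)
E
```

```text
scene 0.095 0.106
265 px [208. 169.] min [0.602 0.314 0.095] max [0.816 0.367 0.106] rect [0.71  0.327 0.053 0.212] 81.2
300 px [277. 171.] min [0.744 0.062 0.095] max [0.757 0.273 0.106] rect [0.751 0.168 0.01  0.211] 1.2
63 px [150. 180.] min [0.571 0.402 0.095] max [0.598 0.431 0.106] rect [0.58  0.413 0.023 0.029] 48.8
824 px [425. 206.] min [ 0.745 -0.378  0.095] max [0.758 0.023 0.106] rect [ 0.75  -0.178  0.012  0.401] 0.4
161 px [321. 197.] min [ 0.675 -0.015  0.095] max [0.708 0.064 0.106] rect [0.683 0.022 0.024 0.082] 20.2
90 px [519. 211.] min [ 0.779 -0.388  0.095] max [ 0.876 -0.378  0.106] rect [ 0.827 -0.383  0.009  0.098] 89.7
333 px [335. 242.] min [ 0.519 -0.1    0.095] max [ 0.568 -0.055  0.105] rect [ 0.543 -0.078  0.048  0.046] 8.5
393 px [323. 266.] min [ 0.44  -0.114  0.095] max [ 0.489 -0.067  0.106] rect [ 0.464 -0.09   0.046  0.046] 61.8
394 px [367. 274.] min [ 0.453 -0.192  0.095] max [ 0.502 -0.145  0.106] rect [ 0.477 -0.168  0.046  0.045] 57.0
431 px [412. 282.] min [ 0.465 -0.271  0.095] max [ 0.515 -0.222  0.105] rect [ 0.49  -0.247  0.048  0.047] 26
[... 3335 characters left out ...]
1 0.095 0.001 0.158] 0.3
514 px [233. 288.] min [ 0.416 -0.259  0.018] max [ 0.62  -0.027  0.025] rect [ 0.566 -0.109  0.136  0.289] 44.9
317 px [411. 333.] min [ 0.751 -0.281  0.018] max [ 0.752 -0.033  0.025] rect [ 0.752 -0.157  0.001  0.248] 0.0
294 px [353. 297.] min [ 0.657 -0.127  0.018] max [ 0.716 -0.084  0.025] rect [ 0.685 -0.103  0.059  0.039] 9.9
211 px [251. 337.] min [ 0.545 -0.169  0.018] max [ 0.578 -0.138  0.025] rect [ 0.563 -0.151  0.025  0.035] 67.3
197 px [245. 361.] min [ 0.533 -0.186  0.018] max [ 0.588 -0.159  0.025] rect [ 0.556 -0.18   0.024  0.058] 71.8
186 px [349. 372.] min [ 0.655 -0.212  0.018] max [ 0.711 -0.182  0.025] rect [ 0.685 -0.195  0.027  0.056] 83.2
```

Emit:
send_rows([
  {"tx": -30,"ty": 20,"tz": -10},
  {"tx": -65,"ty": 43,"tz": -22},
  {"tx": -100,"ty": 66,"tz": -33},
  {"tx": -130,"ty": 87,"tz": -43},
  {"tx": -150,"ty": 100,"tz": -50},
])

```text
validation failed for argument at $.st...
```

Emit:
send_rows([
  {"tx": 0},
  {"tx": 0},
  {"tx": 0},
])

```text
validation failed for argument at $.st...
```

```bash
cat > caps.py <<'E'
from seg import *
import sys
def proj(f,X):
    C=np.linalg.inv(f['W']); r,_=cv2.Rodrigues(C[:3,:3])
    K=np.array([[f['fx'],0,f['cx']],[0,f['fy'],f['cy']],[0,0,1.]])
    return cv2.projectPoints(np.asarray(X,float).reshape(-1,1,3),r,C[:3,3],K,np.array([f['k1'],0,0,0.]))[0].reshape(-1,2)
def capangles(f,centres,z=0.100,yaw=0.165):
    # rectified top-down crop on plane z, 0.25 mm/px; white line = bright px inside the dark top
    out=[]
    for c in centres:
        n=120; g=(np.arange(n)-n/2)*0.0005
        gx,gy=np.meshgrid(g,-g)   # image up=+y, right=+x
        uv=proj(f,np.stack([c[0]+gx,c[1]+gy,np.full_like(gx,z)],-1)).reshape(n,n,2).astype(np.float32)
        im=cv2.remap(f['pixels'],uv[...,0],uv[...,1],cv2.INTER_LINEAR)
        out.append(im)
        b=im.min(2); r=np.hypot(gx,gy); m=(b>130)&(r<0.021)
        if m.sum()<8: print(c,'no line',m.sum()); continue
        x,y=gx[m].mean(),gy[m].mean(); ang=np.arctan2(y,x)
        cap=(ang-(yaw+np.pi)+np.pi)%(2*np.pi)-np.pi
        print(np.round(c,3),'n',m.sum(),'line at',np.round([x,y],4),'ang',round(ang,3),'cap~',round(cap,3))
    return np.hstack(out)
E
python3 - <<'E'
from caps import *
s=state(); print(s['time'],s['tcp_pos'],s['tcp_rot'],s['width'])
f=grab('wrist'); save(f,'wrist1.png'); P=cloud(f)
blobs(P,f['range_z'],0.095,0.106,300)
blobs(P,f['range_z'],0.027,0.033,2000)
C=[(.4655,-.0886),(.5445,-.0755),(.4785,-.1675),(.4915,-.2465)]
im=capangles(f,C); cv2.imwrite('pics/caps1.png',cv2.resize(im,None,fx=1.6,fy=1.6)[...,::-1])
d=np.load('scene0.npz'); blobs(d['P'],d['r'],0.046,0.054,20,(.47,.62,.04,.27))
E
```

```text
0.1 [6.49512076e-01 1.29188753e-04 2.49290868e-01] [-1.79982705e+02  1.01204512e-01  2.46603982e-03] 1.0038122751124081
1627 px [457. 146.] min [ 0.75  -0.066  0.095] max [0.753 0.167 0.106] rect [0.752 0.05  0.002 0.232] 0.1
333 px [373. 162.] min [0.678 0.017 0.095] max [0.702 0.067 0.106] rect [0.692 0.042 0.024 0.048] 6.1
1005 px [207. 306.] min [ 0.521 -0.093  0.095] max [ 0.569 -0.052  0.102] rect [ 0.547 -0.07   0.035  0.049] 72.0
1951 px [121. 327.] min [ 0.444 -0.112  0.095] max [ 0.49  -0.065  0.103] rect [ 0.468 -0.088  0.046  0.045] 83.6
8473 px [225. 322.] min [ 0.416 -0.28   0.027] max [ 0.619 -0.027  0.033] rect [ 0.519 -0.159  0.167  0.243] 9.9
[ 0.466 -0.089] n 266 line at [-0.0086 -0.0088] ang -2.345 cap~ 0.631
(0.5445, -0.0755) no line 0
(0.4785, -0.1675) no line 0
(0.4915, -0.2465) no line 0
135 px [242. 236.] min [0.523 0.116 0.046] max [0.568 0.157 0.054] rect [0.541 0.135 0.039 0.041] 59.2
```

View pics/wrist1.png

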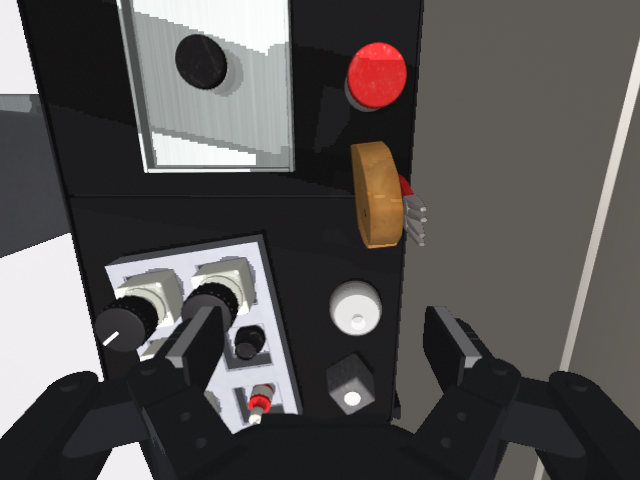

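View pics/caps1.png

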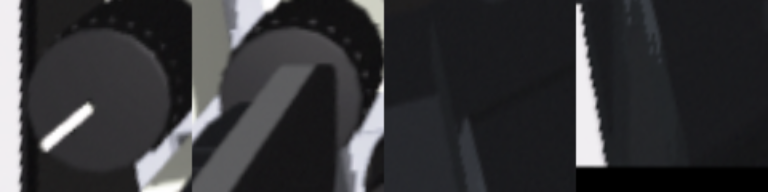

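Emit:
send_rows([
  {"tx": -30,"ty": 20,"tz": -10,"wx": 0,"wy": 0,"wz": 0,"claw": 0},
  {"tx": -65,"ty": 43,"tz": -22,"wx": 0,"wy": 0,"wz": 0,"claw": 0},
  {"tx": -100,"ty": 66,"tz": -33,"wx": 0,"wy": 0,"wz": 0,"claw": 0},
  {"tx": -130,"ty": 87,"tz": -43,"wx": 0,"wy": 0,"wz": 0,"claw": 0},
  {"tx": -150,"ty": 100,"tz": -50,"wx": 0,"wy": 0,"wz": 0,"claw": 0},
])

```text
time: 0.57
tcp_pos: [0.4977, -0.1013, 0.3009]
tcp_rot: [180.0, 0.0, -0.1]
force: [-0.2, -0.4, -0.6]
width: 0.998
```

Run:
```python
from caps import *
s=state(); print(s['time'],s['tcp_pos'],s['tcp_rot'],s['wrist_torque'])
f=grab('wrist'); save(f,'wrist2.png'); P=cloud(f)
blobs(P,f['range_z'],0.095,0.106,300)
blobs(P,f['range_z'],0.027,0.033,3000)
C=[(.4655,-.0886),(.5445,-.0755),(.4785,-.1675),(.4915,-.2465)]
im=capangles(f,C); im=cv2.resize(im,None,fx=1.6,fy=1.6)
cv2.imwrite('pics/v2.png',np.vstack([f['pixels'][:400],np.pad(cv2.resize(im,(640,160)),((0,0),(0,0),(0,0)))])[...,::-1])
```

```text
0.5667 [ 0.49774605 -0.10127726  0.30089272] [ 1.79953755e+02  6.20250323e-03 -6.12717926e-02] [-1.55938645e-02 -6.08172502e-02  4.42836303e-05]
448 px [632.  25.] min [0.749 0.046 0.095] max [0.753 0.081 0.106] rect [0.751 0.064 0.004 0.035] 0.3
1030 px [544.  73.] min [ 0.677 -0.013  0.095] max [0.71  0.067 0.106] rect [0.693 0.027 0.025 0.079] 7.2
2468 px [584. 228.] min [ 0.749 -0.29   0.095] max [0.754 0.01  0.106] rect [ 0.751 -0.14   0.3    0.004] 89.9
1852 px [372. 193.] min [ 0.522 -0.1    0.095] max [ 0.569 -0.052  0.104] rect [ 0.545 -0.076  0.047  0.046] 31.9
1796 px [290. 207.] min [ 0.443 -0.113  0.095] max [ 0.49  -0.066  0.103] rect [ 0.466 -0.089  0.047  0.047] 8.5
1486 px [305. 282.] min [ 0.456 -0.191  0.095] max [ 0.503 -0.144  0.103] rect [ 0.479 -0.168  0.047  0.046] 35.8
1265 px [319. 348.] min [ 0.47  -0.269  0.095] max [ 0.517 -0.223  0.103] rect [ 0.493 -0.246  0.045  0.046] 49.6
13009 px [344. 239.] min [ 0.417 -0.296  0.027] max [ 0.62  -0.027  0.033] rect [ 0.519 -0.162  0.166  0.247] 9.6
[ 0.466 -0.089] n 278 line at [-0.0082 -0.0084] ang -2.34 cap~ 0.637
[ 0.544 -0.076] n 179 line at [-0.0077 -0.0092] ang -2.269 cap~ 0.708
[ 0.478 -0.168] n 273 line at [-0.0056 -0.0104] ang -2.066 cap~ 0.91
[ 0.492 -0.246] n 280 line at [-0.0055 -0.0106] ang -2.051 cap~ 0.926
```

View pics/v2.png

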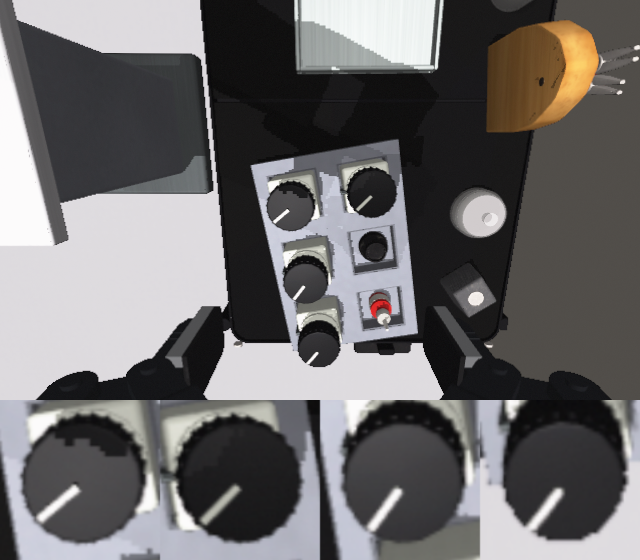

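Caps at px (290,207), (372,193), (305,282), (319,348); their lines read about 0.64, 0.71, 0.9 and 0.9 rad open. Starting with jar A (front left).

Emit:
send_rows([
  {"tx": -8,"ty": -3,"tz": 32,"wx": 0,"wy": 0,"wz": -0.12,"claw": 0.28},
  {"tx": -16,"ty": -6,"tz": 70,"wx": 0,"wy": 0,"wz": -0.24,"claw": 0.28},
  {"tx": -24,"ty": -9,"tz": 105,"wx": 0,"wy": 0,"wz": -0.36,"claw": 0.28},
  {"tx": -32,"ty": -11,"tz": 135,"wx": 0,"wy": 0,"wz": -0.48,"claw": 0.28},
  {"tx": -34,"ty": -11,"tz": 150,"wx": 0,"wy": 0,"wz": -0.6,"claw": 0.28},
], squeeze=25)

```text
time: 1.03
tcp_pos: [0.4625, -0.0874, 0.1456]
tcp_rot: [-179.6, 0.2, 34.7]
force: [-0.5, -0.3, -0.2]
width: 0.718
```

Emit:
send_rows([
  {"tx": 0,"ty": 0,"tz": 0,"wx": 0,"wy": 0,"wz": 0,"claw": 0.28},
  {"tx": 0,"ty": 0,"tz": 0,"wx": 0,"wy": 0,"wz": 0,"claw": 0.28},
])

```text
time: 1.2
tcp_pos: [0.4657, -0.0888, 0.1499]
tcp_rot: [-179.9, 0.0, 34.2]
force: [1.0, -1.4, 0.7]
width: 0.716
```

```bash
cat > go.py <<'E'
from h import *
import sys
# tool-axis shift from current pose to a world target x y z [yaw]
a=[float(v) for v in sys.argv[1:]]
T=T_tool(); d=T[:3,:3].T@(np.array(a[:3])-T[:3,3])*1000
s=state(); print(round(s['time'],2),'tcp',s['tcp_pos'].round(4),s['tcp_rot'].round(2),'w',round(s['width'],3),'F',s['force'].round(1),'tz',s['wrist_torque'].round(3),'j6',s['joint_pos'][5].round(1)); print('shift',d.round(1))
if len(a)>3: print('wz',round(np.radians(s['tcp_rot'][2]-a[3]),3))
E
python3 go.py .4657 -.0887 .085 35
```

```text
1.2 tcp [ 0.4657 -0.0888  0.1499] [-1.7992e+02  4.0000e-02  3.4200e+01] w 0.716 F [ 1.  -1.4  0.7] tz [-0.007  0.005  0.04 ] j6 -58.7
shift [ 0.1  0.  64.9]
wz -0.014
```

Emit:
send_rows([
  {"tx": 0,"ty": 0,"tz": 20,"wx": 0,"wy": 0,"wz": 0,"claw": 0.28},
  {"tx": 0,"ty": 0,"tz": 45,"wx": 0,"wy": 0,"wz": 0,"claw": 0.28},
  {"tx": 0,"ty": 0,"tz": 60,"wx": 0,"wy": 0,"wz": 0,"claw": 0.28},
  {"tx": 0,"ty": 0,"tz": 65,"wx": 0,"wy": 0,"wz": 0,"claw": 0.28},
  {"tx": 0,"ty": 0,"tz": 65,"wx": 0,"wy": 0,"wz": 0,"claw": 0.28},
], squeeze=22)

```text
time: 1.62
tcp_pos: [0.4666, -0.0892, 0.0857]
tcp_rot: [180.0, -0.0, 34.3]
force: [-0.3, -0.7, 1.3]
width: 0.719
```

Emit:
send_rows([
  {"tx": 0,"ty": 0,"tz": 0,"wx": 0,"wy": 0,"wz": 0,"claw": 0.7},
  {"tx": 0,"ty": 0,"tz": 0,"wx": 0,"wy": 0,"wz": 0,"claw": 0.7},
  {"tx": 0,"ty": 0,"tz": 0,"wx": 0,"wy": 0,"wz": 0,"claw": 0.7},
  {"tx": 0,"ty": 0,"tz": 0,"wx": 0,"wy": 0,"wz": 0,"claw": 0.7},
], squeeze=22)

```text
time: 1.95
tcp_pos: [0.4673, -0.0898, 0.0871]
tcp_rot: [179.8, -0.1, 34.4]
force: [-1.8, -1.4, 6.1]
width: 0.529
```

```bash
python3 go.py .4657 -.0887 .085 35
```

```text
1.95 tcp [ 0.4673 -0.0898  0.0871] [ 1.7982e+02 -8.0000e-02  3.4360e+01] w 0.529 F [-1.8 -1.4  6.1] tz [-0.179  0.222 -0.001] j6 -58.9
shift [-0.7 -1.8  2.1]
wz -0.011
```

Emit:
send_rows([
  {"tx": 0,"ty": 0,"tz": 0,"wx": 0,"wy": 0,"wz": 0.08,"claw": 0.7},
  {"tx": 0,"ty": 0,"tz": 0,"wx": 0,"wy": 0,"wz": 0.18,"claw": 0.7},
  {"tx": 0,"ty": 0,"tz": 0,"wx": 0,"wy": 0,"wz": 0.3,"claw": 0.7},
  {"tx": 0,"ty": 0,"tz": 0,"wx": 0,"wy": 0,"wz": 0.4,"claw": 0.7},
  {"tx": 0,"ty": 0,"tz": 0,"wx": 0,"wy": 0,"wz": 0.48,"claw": 0.7},
])

```text
time: 2.37
tcp_pos: [0.4672, -0.0895, 0.0871]
tcp_rot: [179.9, -0.1, 6.6]
force: [-2.9, 0.7, 6.7]
width: 0.533
```

```bash
python3 go.py .4657 -.0887 .085 35
```

```text
2.37 tcp [ 0.4672 -0.0895  0.0871] [ 1.7991e+02 -1.3000e-01  6.6200e+00] w 0.533 F [-2.9  0.7  6.7] tz [-0.071  0.281  0.035] j6 -31.1
shift [-1.4 -1.   2. ]
wz -0.495
```

Emit:
send_rows([
  {"tx": 0,"ty": 0,"tz": 0,"wx": 0,"wy": 0,"wz": 0.05,"claw": 0.7},
  {"tx": 0,"ty": 0,"tz": 0,"wx": 0,"wy": 0,"wz": 0.1,"claw": 0.7},
  {"tx": 0,"ty": 0,"tz": 0,"wx": 0,"wy": 0,"wz": 0.15,"claw": 0.7},
  {"tx": 0,"ty": 0,"tz": 0,"wx": 0,"wy": 0,"wz": 0.18,"claw": 0.7},
  {"tx": 0,"ty": 0,"tz": 0,"wx": 0,"wy": 0,"wz": 0.2,"claw": 0.7},
])

```text
time: 2.78
tcp_pos: [0.4665, -0.0898, 0.0868]
tcp_rot: [179.9, -0.0, -4.5]
force: [-3.3, -0.7, 7.1]
width: 0.529
```

```bash
python3 go.py .4657 -.0887 .085 35
```

```text
2.78 tcp [ 0.4665 -0.0898  0.0868] [ 1.7988e+02 -4.0000e-02 -4.5200e+00] w 0.529 F [-3.3 -0.7  7.1] tz [-0.187  0.627  0.666] j6 -20.0
shift [-0.9 -1.   1.8]
wz -0.69
```

Jar A met a hard stop (0.67 N·m where the line should meet the rib), so it is sound. Release it and go to jar C.

Emit:
send_rows([
  {"tx": 0,"ty": 0,"tz": 0,"wx": 0,"wy": 0,"wz": -0.02,"claw": 0.28},
  {"tx": 0,"ty": 0,"tz": 0,"wx": 0,"wy": 0,"wz": -0.02,"claw": 0.28},
  {"tx": 0,"ty": 0,"tz": 0,"wx": 0,"wy": 0,"wz": -0.02,"claw": 0.28},
  {"tx": 0,"ty": 0,"tz": -25,"wx": 0,"wy": 0,"wz": -0.02,"claw": 0.28},
  {"tx": 0,"ty": 0,"tz": -60,"wx": 0,"wy": 0,"wz": -0.02,"claw": 0.28},
])

```text
time: 3.2
tcp_pos: [0.4634, -0.0878, 0.1426]
tcp_rot: [-179.8, 0.4, -3.4]
force: [0.4, -0.6, -0.9]
width: 0.719
```

Emit:
send_rows([
  {"tx": 4,"ty": 15,"tz": 0,"wx": 0,"wy": 0,"wz": -0.1,"claw": 0.28},
  {"tx": 9,"ty": 38,"tz": 0,"wx": 0,"wy": 0,"wz": -0.22,"claw": 0.28},
  {"tx": 14,"ty": 58,"tz": 0,"wx": 0,"wy": 0,"wz": -0.34,"claw": 0.28},
  {"tx": 18,"ty": 73,"tz": 0,"wx": 0,"wy": 0,"wz": -0.46,"claw": 0.28},
  {"tx": 19,"ty": 78,"tz": 0,"wx": 0,"wy": 0,"wz": -0.58,"claw": 0.28},
])

```text
time: 3.62
tcp_pos: [0.4808, -0.1699, 0.1456]
tcp_rot: [179.9, -0.0, 30.0]
force: [0.2, -0.6, -0.2]
width: 0.72
```

Emit:
send_rows([
  {"tx": 0,"ty": 0,"tz": 0,"wx": 0,"wy": 0,"wz": -0.12,"claw": 0.28},
  {"tx": 0,"ty": 0,"tz": 0,"wx": 0,"wy": 0,"wz": -0.24,"claw": 0.28},
  {"tx": 0,"ty": 0,"tz": 0,"wx": 0,"wy": 0,"wz": -0.3,"claw": 0.28},
  {"tx": 0,"ty": 0,"tz": 0,"wx": 0,"wy": 0,"wz": -0.3,"claw": 0.28},
])

```text
time: 3.95
tcp_pos: [0.4802, -0.168, 0.1451]
tcp_rot: [-180.0, -0.0, 47.0]
force: [0.4, 0.0, -0.5]
width: 0.722
```

```bash
python3 go.py .4788 -.1677 .086 45
```

```text
3.95 tcp [ 0.4802 -0.168   0.1451] [-1.7998e+02 -1.0000e-02  4.7020e+01] w 0.722 F [ 0.4  0.  -0.5] tz [0.02  0.01  0.005] j6 -79.1
shift [-0.8 -1.2 59.1]
wz 0.035
```

Emit:
send_rows([
  {"tx": -1,"ty": -1,"tz": 20,"wx": 0,"wy": 0,"wz": 0,"claw": 0.28},
  {"tx": -1,"ty": -1,"tz": 42,"wx": 0,"wy": 0,"wz": 0,"claw": 0.28},
  {"tx": -1,"ty": -1,"tz": 56,"wx": 0,"wy": 0,"wz": 0,"claw": 0.28},
  {"tx": -1,"ty": -1,"tz": 60,"wx": 0,"wy": 0,"wz": 0,"claw": 0.28},
  {"tx": -1,"ty": -1,"tz": 60,"wx": 0,"wy": 0,"wz": 0,"claw": 0.28},
], squeeze=22)

```text
time: 4.37
tcp_pos: [0.4781, -0.1675, 0.0841]
tcp_rot: [-179.8, 0.0, 46.9]
force: [0.1, -0.9, -0.1]
width: 0.72
```

Emit:
send_rows([
  {"tx": 0,"ty": 0,"tz": 0,"wx": 0,"wy": 0,"wz": 0,"claw": 0.7},
  {"tx": 0,"ty": 0,"tz": 0,"wx": 0,"wy": 0,"wz": 0,"claw": 0.7},
  {"tx": 0,"ty": 0,"tz": 0,"wx": 0,"wy": 0,"wz": 0,"claw": 0.7},
  {"tx": 0,"ty": 0,"tz": 0,"wx": 0,"wy": 0,"wz": 0,"claw": 0.7},
])

```text
time: 4.7
tcp_pos: [0.4795, -0.1685, 0.0863]
tcp_rot: [179.9, -0.0, 47.0]
force: [-1.0, -1.0, 1.0]
width: 0.531
```

Emit:
send_rows([
  {"tx": 0,"ty": 0,"tz": 0,"wx": 0,"wy": 0,"wz": 0.08,"claw": 0.7},
  {"tx": 0,"ty": 0,"tz": 0,"wx": 0,"wy": 0,"wz": 0.2,"claw": 0.7},
  {"tx": 0,"ty": 0,"tz": 0,"wx": 0,"wy": 0,"wz": 0.32,"claw": 0.7},
  {"tx": 0,"ty": 0,"tz": 0,"wx": 0,"wy": 0,"wz": 0.44,"claw": 0.7},
  {"tx": 0,"ty": 0,"tz": 0,"wx": 0,"wy": 0,"wz": 0.52,"claw": 0.7},
])

```text
time: 5.12
tcp_pos: [0.4794, -0.1683, 0.0862]
tcp_rot: [179.9, -0.1, 16.9]
force: [-0.5, -0.2, 1.6]
width: 0.531
```

Emit:
send_rows([
  {"tx": 0,"ty": 0,"tz": 0,"wx": 0,"wy": 0,"wz": 0.06,"claw": 0.7},
  {"tx": 0,"ty": 0,"tz": 0,"wx": 0,"wy": 0,"wz": 0.12,"claw": 0.7},
  {"tx": 0,"ty": 0,"tz": 0,"wx": 0,"wy": 0,"wz": 0.18,"claw": 0.7},
  {"tx": 0,"ty": 0,"tz": 0,"wx": 0,"wy": 0,"wz": 0.22,"claw": 0.7},
])

```text
time: 5.45
tcp_pos: [0.4794, -0.1684, 0.0862]
tcp_rot: [179.9, -0.1, 4.4]
force: [-0.4, -0.2, 1.8]
width: 0.535
```

```bash
python3 go.py .4788 -.1677 .086 45
```

```text
5.45 tcp [ 0.4794 -0.1684  0.0862] [ 1.7994e+02 -7.0000e-02  4.4400e+00] w 0.535 F [-0.4 -0.2  1.8] tz [0.031 0.028 0.05 ] j6 -36.6
shift [-0.6 -0.7  0.2]
wz -0.708
```

Emit:
send_rows([
  {"tx": 0,"ty": 0,"tz": 0,"wx": 0,"wy": 0,"wz": 0.05,"claw": 0.7},
  {"tx": 0,"ty": 0,"tz": 0,"wx": 0,"wy": 0,"wz": 0.1,"claw": 0.7},
  {"tx": 0,"ty": 0,"tz": 0,"wx": 0,"wy": 0,"wz": 0.15,"claw": 0.7},
  {"tx": 0,"ty": 0,"tz": 0,"wx": 0,"wy": 0,"wz": 0.18,"claw": 0.7},
  {"tx": 0,"ty": 0,"tz": 0,"wx": 0,"wy": 0,"wz": 0.2,"claw": 0.7},
])

```text
time: 5.87
tcp_pos: [0.4793, -0.1683, 0.0862]
tcp_rot: [179.9, -0.0, -6.8]
force: [-1.1, 0.6, 2.6]
width: 0.526
```

```bash
python3 go.py .4788 -.1677 .086 45
```

```text
5.87 tcp [ 0.4793 -0.1683  0.0862] [ 1.7993e+02 -5.0000e-02 -6.8100e+00] w 0.526 F [-1.1  0.6  2.6] tz [0.046 0.201 0.935] j6 -25.3
shift [-0.6 -0.6  0.2]
wz -0.904
```

Jar C also stops hard (0.94 N·m after about 0.92 rad), so it is sound. On to jar D.

Emit:
send_rows([
  {"tx": 0,"ty": 0,"tz": 0,"wx": 0,"wy": 0,"wz": -0.03,"claw": 0.28},
  {"tx": 0,"ty": 0,"tz": 0,"wx": 0,"wy": 0,"wz": -0.03,"claw": 0.28},
  {"tx": 0,"ty": 0,"tz": 0,"wx": 0,"wy": 0,"wz": -0.03,"claw": 0.28},
  {"tx": 0,"ty": 0,"tz": -25,"wx": 0,"wy": 0,"wz": -0.03,"claw": 0.28},
  {"tx": 0,"ty": 0,"tz": -60,"wx": 0,"wy": 0,"wz": -0.03,"claw": 0.28},
])

```text
time: 6.28
tcp_pos: [0.4765, -0.1666, 0.1427]
tcp_rot: [-179.8, 0.4, -5.2]
force: [0.9, -0.6, 0.2]
width: 0.714
```

Emit:
send_rows([
  {"tx": 4,"ty": 15,"tz": 0,"wx": 0,"wy": 0,"wz": -0.1,"claw": 0.28},
  {"tx": 10,"ty": 38,"tz": 0,"wx": 0,"wy": 0,"wz": -0.22,"claw": 0.28},
  {"tx": 16,"ty": 58,"tz": 0,"wx": 0,"wy": 0,"wz": -0.34,"claw": 0.28},
  {"tx": 21,"ty": 73,"tz": 0,"wx": 0,"wy": 0,"wz": -0.46,"claw": 0.28},
  {"tx": 22,"ty": 77,"tz": 0,"wx": 0,"wy": 0,"wz": -0.58,"claw": 0.28},
])

```text
time: 6.7
tcp_pos: [0.4944, -0.2491, 0.1458]
tcp_rot: [179.9, -0.0, 28.3]
force: [0.5, 0.3, -1.0]
width: 0.716
```

Emit:
send_rows([
  {"tx": 0,"ty": 0,"tz": 0,"wx": 0,"wy": 0,"wz": -0.12,"claw": 0.28},
  {"tx": 0,"ty": 0,"tz": 0,"wx": 0,"wy": 0,"wz": -0.24,"claw": 0.28},
  {"tx": 0,"ty": 0,"tz": 0,"wx": 0,"wy": 0,"wz": -0.3,"claw": 0.28},
  {"tx": 0,"ty": 0,"tz": 0,"wx": 0,"wy": 0,"wz": -0.3,"claw": 0.28},
])

```text
time: 7.03
tcp_pos: [0.4939, -0.2468, 0.1453]
tcp_rot: [-180.0, -0.0, 45.3]
force: [-0.3, -0.5, 0.4]
width: 0.719
```

```bash
python3 go.py .4922 -.2465 .086 45
```

```text
7.03 tcp [ 0.4939 -0.2468  0.1453] [-1.800e+02 -1.000e-02  4.526e+01] w 0.719 F [-0.3 -0.5  0.4] tz [-0.037  0.018  0.01 ] j6 -83.6
shift [-1.  -1.4 59.3]
wz 0.004
```

Emit:
send_rows([
  {"tx": -1,"ty": -1,"tz": 20,"wx": 0,"wy": 0,"wz": 0,"claw": 0.28},
  {"tx": -1,"ty": -1,"tz": 42,"wx": 0,"wy": 0,"wz": 0,"claw": 0.28},
  {"tx": -1,"ty": -1,"tz": 56,"wx": 0,"wy": 0,"wz": 0,"claw": 0.28},
  {"tx": -1,"ty": -1,"tz": 60,"wx": 0,"wy": 0,"wz": 0,"claw": 0.28},
  {"tx": -1,"ty": -1,"tz": 60,"wx": 0,"wy": 0,"wz": 0,"claw": 0.28},
], squeeze=22)

```text
time: 7.45
tcp_pos: [0.4917, -0.2461, 0.0841]
tcp_rot: [-179.8, 0.0, 45.2]
force: [0.8, -0.5, -0.8]
width: 0.72
```

Emit:
send_rows([
  {"tx": 0,"ty": 0,"tz": 0,"wx": 0,"wy": 0,"wz": 0,"claw": 0.7},
  {"tx": 0,"ty": 0,"tz": 0,"wx": 0,"wy": 0,"wz": 0,"claw": 0.7},
  {"tx": 0,"ty": 0,"tz": 0,"wx": 0,"wy": 0,"wz": 0,"claw": 0.7},
  {"tx": 0,"ty": 0,"tz": 0,"wx": 0,"wy": 0,"wz": 0,"claw": 0.7},
])

```text
time: 7.78
tcp_pos: [0.4931, -0.2473, 0.0864]
tcp_rot: [179.9, -0.0, 45.3]
force: [-0.8, -0.3, 0.6]
width: 0.533
```

Emit:
send_rows([
  {"tx": 0,"ty": 0,"tz": 0,"wx": 0,"wy": 0,"wz": 0.08,"claw": 0.7},
  {"tx": 0,"ty": 0,"tz": 0,"wx": 0,"wy": 0,"wz": 0.2,"claw": 0.7},
  {"tx": 0,"ty": 0,"tz": 0,"wx": 0,"wy": 0,"wz": 0.32,"claw": 0.7},
  {"tx": 0,"ty": 0,"tz": 0,"wx": 0,"wy": 0,"wz": 0.44,"claw": 0.7},
  {"tx": 0,"ty": 0,"tz": 0,"wx": 0,"wy": 0,"wz": 0.52,"claw": 0.7},
])

```text
time: 8.2
tcp_pos: [0.493, -0.2471, 0.0863]
tcp_rot: [179.9, -0.1, 15.2]
force: [-0.3, -1.1, 1.6]
width: 0.532
```

Emit:
send_rows([
  {"tx": 0,"ty": 0,"tz": 0,"wx": 0,"wy": 0,"wz": 0.06,"claw": 0.7},
  {"tx": 0,"ty": 0,"tz": 0,"wx": 0,"wy": 0,"wz": 0.12,"claw": 0.7},
  {"tx": 0,"ty": 0,"tz": 0,"wx": 0,"wy": 0,"wz": 0.18,"claw": 0.7},
  {"tx": 0,"ty": 0,"tz": 0,"wx": 0,"wy": 0,"wz": 0.22,"claw": 0.7},
])

```text
time: 8.53
tcp_pos: [0.493, -0.2472, 0.0863]
tcp_rot: [179.9, -0.1, 2.7]
force: [-0.6, -0.0, 1.9]
width: 0.528
```

Emit:
send_rows([
  {"tx": 0,"ty": 0,"tz": 0,"wx": 0,"wy": 0,"wz": 0.05,"claw": 0.7},
  {"tx": 0,"ty": 0,"tz": 0,"wx": 0,"wy": 0,"wz": 0.1,"claw": 0.7},
  {"tx": 0,"ty": 0,"tz": 0,"wx": 0,"wy": 0,"wz": 0.15,"claw": 0.7},
  {"tx": 0,"ty": 0,"tz": 0,"wx": 0,"wy": 0,"wz": 0.18,"claw": 0.7},
  {"tx": 0,"ty": 0,"tz": 0,"wx": 0,"wy": 0,"wz": 0.2,"claw": 0.7},
])

```text
time: 8.95
tcp_pos: [0.4929, -0.2472, 0.0863]
tcp_rot: [179.9, -0.1, -8.7]
force: [-1.0, -0.3, 2.6]
width: 0.532
```

```bash
python3 go.py .4922 -.2465 .086 45
```

```text
8.95 tcp [ 0.4929 -0.2472  0.0863] [ 1.7994e+02 -8.0000e-02 -8.6600e+00] w 0.532 F [-1.  -0.3  2.6] tz [-0.113  0.152  0.065] j6 -29.7
shift [-0.8 -0.6  0.3]
wz -0.937
```

Emit:
send_rows([
  {"tx": 0,"ty": 0,"tz": 0,"wx": 0,"wy": 0,"wz": 0.04,"claw": 0.7},
  {"tx": 0,"ty": 0,"tz": 0,"wx": 0,"wy": 0,"wz": 0.08,"claw": 0.7},
  {"tx": 0,"ty": 0,"tz": 0,"wx": 0,"wy": 0,"wz": 0.12,"claw": 0.7},
  {"tx": 0,"ty": 0,"tz": 0,"wx": 0,"wy": 0,"wz": 0.15,"claw": 0.7},
])

```text
time: 9.28
tcp_pos: [0.493, -0.2472, 0.0863]
tcp_rot: [180.0, -0.1, -17.3]
force: [-1.9, -0.2, 2.4]
width: 0.531
```

```bash
python3 go.py .4922 -.2465 .086 45
```

```text
9.28 tcp [ 0.493  -0.2472  0.0863] [ 1.7995e+02 -8.0000e-02 -1.7280e+01] w 0.531 F [-1.9 -0.2  2.4] tz [-0.174  0.174  0.031] j6 -21.1
shift [-0.9 -0.5  0.3]
wz -1.087
```

Jar D's cap slips on past 0 (torque only 0.03 at 1.09 rad), so it is loose. A bit more twist, then a firmer grip and a straight lift.

Emit:
send_rows([
  {"tx": 0,"ty": 0,"tz": 0,"wx": 0,"wy": 0,"wz": 0.06,"claw": 0.7},
  {"tx": 0,"ty": 0,"tz": 0,"wx": 0,"wy": 0,"wz": 0.12,"claw": 0.7},
  {"tx": 0,"ty": 0,"tz": 0,"wx": 0,"wy": 0,"wz": 0.17,"claw": 0.7},
  {"tx": 0,"ty": 0,"tz": 0,"wx": 0,"wy": 0,"wz": 0.2,"claw": 0.7},
  {"tx": 0,"ty": 0,"tz": 0,"wx": 0,"wy": 0,"wz": 0.2,"claw": 0.7},
], squeeze=50)

```text
time: 9.7
tcp_pos: [0.4929, -0.2473, 0.0864]
tcp_rot: [180.0, -0.1, -28.7]
force: [-2.9, 0.2, 6.2]
width: 0.527
```

Emit:
send_rows([
  {"tx": 0,"ty": 0,"tz": 0,"wx": 0,"wy": 0,"wz": 0,"claw": 0.75},
  {"tx": 0,"ty": 0,"tz": -5,"wx": 0,"wy": 0,"wz": 0,"claw": 0.75},
  {"tx": 0,"ty": 0,"tz": -12,"wx": 0,"wy": 0,"wz": 0,"claw": 0.75},
  {"tx": 0,"ty": 0,"tz": -20,"wx": 0,"wy": 0,"wz": 0,"claw": 0.75},
  {"tx": 0,"ty": 0,"tz": -30,"wx": 0,"wy": 0,"wz": 0,"claw": 0.75},
])

```text
time: 10.12
tcp_pos: [0.4919, -0.2462, 0.1153]
tcp_rot: [-180.0, 0.1, -28.7]
force: [-1.1, 0.6, -3.6]
width: 0.52
```

```bash
python3 go.py .507 .222 .216 -32
python3 - <<'E'
from h import *
f=grab('wrist'); cv2.imwrite('pics/lift.png',f['pixels'][200:,80:560,::-1])
E
```

```text
10.12 tcp [ 0.4919 -0.2462  0.1153] [-1.7996e+02  1.2000e-01 -2.8650e+01] w 0.52 F [-1.1  0.6 -3.6] tz [-0.004  0.001 -0.046] j6 -9.8
shift [-211.4 -418.2 -100. ]
wz 0.058
```

View pics/lift.png

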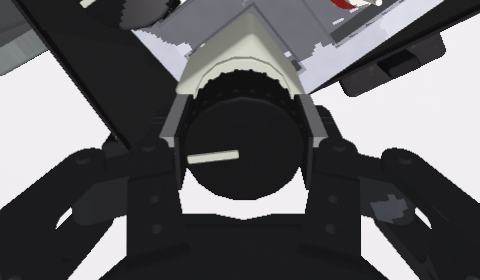

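Jar D hangs upright in the jaws (cap at about px 245,150 in the crop, line well past the rib). Carry it over to the tray's far end.

Emit:
send_rows([
  {"tx": 0,"ty": 0,"tz": -15,"wx": 0,"wy": 0,"wz": 0,"claw": 0.75},
  {"tx": 0,"ty": 0,"tz": -38,"wx": 0,"wy": 0,"wz": 0,"claw": 0.75},
  {"tx": 0,"ty": 0,"tz": -64,"wx": 0,"wy": 0,"wz": 0,"claw": 0.75},
  {"tx": 0,"ty": 0,"tz": -88,"wx": 0,"wy": 0,"wz": 0,"claw": 0.75},
  {"tx": 0,"ty": 0,"tz": -100,"wx": 0,"wy": 0,"wz": 0,"claw": 0.75},
])

```text
time: 10.58
tcp_pos: [0.4935, -0.247, 0.219]
tcp_rot: [-180.0, -0.3, -28.6]
force: [1.5, -0.2, -3.1]
width: 0.522
```

Emit:
send_rows([
  {"tx": -3,"ty": -6,"tz": 0,"wx": 0,"wy": 0,"wz": 0,"claw": 0.75},
  {"tx": -11,"ty": -22,"tz": 0,"wx": 0,"wy": 0,"wz": 0,"claw": 0.75},
  {"tx": -24,"ty": -47,"tz": 0,"wx": 0,"wy": 0,"wz": 0,"claw": 0.75},
  {"tx": -40,"ty": -78,"tz": 0,"wx": 0,"wy": 0,"wz": 0,"claw": 0.75},
  {"tx": -57,"ty": -112,"tz": 0,"wx": 0,"wy": 0,"wz": 0,"claw": 0.75},
])

```text
time: 11.0
tcp_pos: [0.4948, -0.1194, 0.2132]
tcp_rot: [-180.0, 0.2, -28.8]
force: [0.4, 0.2, -3.1]
width: 0.527
```

Emit:
send_rows([
  {"tx": -17,"ty": -34,"tz": 0,"wx": 0,"wy": 0,"wz": 0,"claw": 0.75},
  {"tx": -34,"ty": -68,"tz": 0,"wx": 0,"wy": 0,"wz": 0,"claw": 0.75},
  {"tx": -51,"ty": -102,"tz": 0,"wx": 0,"wy": 0,"wz": 0,"claw": 0.75},
  {"tx": -68,"ty": -136,"tz": 0,"wx": 0,"wy": 0,"wz": 0,"claw": 0.75},
  {"tx": -85,"ty": -170,"tz": 0,"wx": 0,"wy": 0,"wz": 0,"claw": 0.75},
])

```text
time: 11.42
tcp_pos: [0.5013, 0.0713, 0.2133]
tcp_rot: [180.0, 0.2, -28.6]
force: [1.3, -1.1, -3.3]
width: 0.524
```

Emit:
send_rows([
  {"tx": -17,"ty": -34,"tz": 0,"wx": 0,"wy": 0,"wz": 0.02,"claw": 0.75},
  {"tx": -34,"ty": -67,"tz": 0,"wx": 0,"wy": 0,"wz": 0.06,"claw": 0.75},
  {"tx": -49,"ty": -97,"tz": 0,"wx": 0,"wy": 0,"wz": 0.09,"claw": 0.75},
  {"tx": -60,"ty": -120,"tz": 0,"wx": 0,"wy": 0,"wz": 0.12,"claw": 0.75},
  {"tx": -69,"ty": -136,"tz": 0,"wx": 0,"wy": 0,"wz": 0.13,"claw": 0.75},
])

```text
time: 11.83
tcp_pos: [0.5058, 0.224, 0.2131]
tcp_rot: [179.9, 0.2, -36.0]
force: [-0.3, -0.4, -4.4]
width: 0.525
```

Emit:
send_rows([
  {"tx": 0,"ty": 0,"tz": 0,"wx": 0,"wy": 0,"wz": 0,"claw": 0.75},
  {"tx": 0,"ty": 0,"tz": 0,"wx": 0,"wy": 0,"wz": 0,"claw": 0.75},
])

```text
time: 12.0
tcp_pos: [0.5061, 0.2221, 0.2133]
tcp_rot: [179.8, 0.1, -36.0]
force: [-0.4, -0.1, -3.1]
width: 0.526
```

```bash
python3 go.py .507 .222 .085 -36
python3 - <<'E'
from seg import *
f=grab('scene'); P=cloud(f); save(f,'scene2.png')
print('pot'); blobs(P,f['range_z'],0.046,0.055,20,(.47,.62,.04,.19))
cv2.imwrite('pics/sc2.png',cv2.resize(f['pixels'][120:350,120:460],(800,541))[...,::-1])
E
```

```text
12.0 tcp [0.5061 0.2221 0.2133] [ 1.7984e+02  1.5000e-01 -3.5960e+01] w 0.526 F [-0.4 -0.1 -3.1] tz [-0.064 -0.007 -0.012] j6 47.9
shift [  1.1  -0.8 128.3]
wz 0.001
pot
172 px [242. 235.] min [0.52  0.117 0.046] max [0.564 0.158 0.055] rect [0.542 0.137 0.042 0.04 ] 13.7
```

View pics/sc2.png

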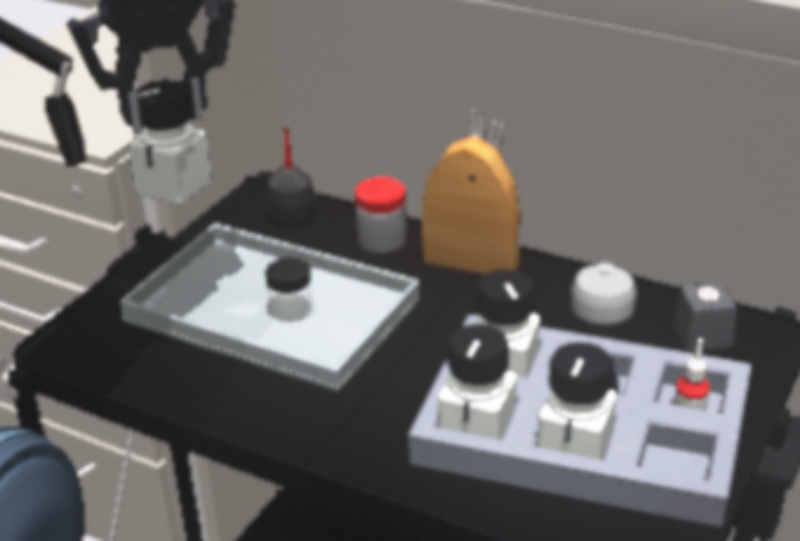

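Jar D hangs upright over the tray's left end (px 170,140). The lines on jars A and C point at their ribs, and the pot is undisturbed. Lower D.

Emit:
send_rows([
  {"tx": 1,"ty": 0,"tz": 12,"wx": 0,"wy": 0,"wz": 0,"claw": 0.75},
  {"tx": 1,"ty": 0,"tz": 34,"wx": 0,"wy": 0,"wz": 0,"claw": 0.75},
  {"tx": 1,"ty": 0,"tz": 58,"wx": 0,"wy": 0,"wz": 0,"claw": 0.75},
  {"tx": 1,"ty": 0,"tz": 82,"wx": 0,"wy": 0,"wz": 0,"claw": 0.75},
  {"tx": 1,"ty": 0,"tz": 98,"wx": 0,"wy": 0,"wz": 0,"claw": 0.75},
])

```text
time: 12.47
tcp_pos: [0.5068, 0.2191, 0.1136]
tcp_rot: [179.8, 0.2, -36.2]
force: [-0.5, -0.9, -3.6]
width: 0.523
```

Emit:
send_rows([
  {"tx": 0,"ty": 0,"tz": 10,"wx": 0,"wy": 0,"wz": 0,"claw": 0.75},
  {"tx": 0,"ty": 0,"tz": 18,"wx": 0,"wy": 0,"wz": 0,"claw": 0.75},
  {"tx": 0,"ty": 0,"tz": 23,"wx": 0,"wy": 0,"wz": 0,"claw": 0.75},
  {"tx": 0,"ty": 0,"tz": 25,"wx": 0,"wy": 0,"wz": 0,"claw": 0.75},
  {"tx": 0,"ty": 0,"tz": 25,"wx": 0,"wy": 0,"wz": 0,"claw": 0.75},
])

```text
time: 12.88
tcp_pos: [0.5088, 0.2206, 0.0925]
tcp_rot: [-180.0, -0.0, -36.1]
force: [-0.1, -0.8, -4.8]
width: 0.523
```

```bash
python3 go.py .507 .222 .085 -36
```

```text
12.88 tcp [0.5088 0.2206 0.0925] [-1.7998e+02 -2.0000e-02 -3.6110e+01] w 0.523 F [-0.1 -0.8 -4.8] tz [ 0.029 -0.026 -0.007] j6 47.8
shift [-2.3 -0.1  7.5]
wz -0.002
```

Emit:
send_rows([
  {"tx": 0,"ty": 0,"tz": 2,"wx": 0,"wy": 0,"wz": 0,"claw": 0.75},
  {"tx": 0,"ty": 0,"tz": 4,"wx": 0,"wy": 0,"wz": 0,"claw": 0.75},
  {"tx": 0,"ty": 0,"tz": 5,"wx": 0,"wy": 0,"wz": 0,"claw": 0.75},
  {"tx": 0,"ty": 0,"tz": 6,"wx": 0,"wy": 0,"wz": 0,"claw": 0.75},
  {"tx": 0,"ty": 0,"tz": 6,"wx": 0,"wy": 0,"wz": 0,"claw": 0.75},
])

```text
time: 13.3
tcp_pos: [0.5084, 0.2207, 0.0863]
tcp_rot: [180.0, 0.0, -36.1]
force: [0.9, -0.7, -2.8]
width: 0.524
```

```bash
python3 go.py .507 .222 .085 -36
```

```text
13.3 tcp [0.5084 0.2207 0.0863] [180.     0.   -36.09] w 0.524 F [ 0.9 -0.7 -2.8] tz [-0.013  0.008  0.03 ] j6 47.8
shift [-1.9 -0.2  1.3]
wz -0.002
```

Emit:
send_rows([
  {"tx": 0,"ty": 0,"tz": 0.5,"wx": 0,"wy": 0,"wz": 0,"claw": 0.75},
  {"tx": 0,"ty": 0,"tz": 1,"wx": 0,"wy": 0,"wz": 0,"claw": 0.75},
  {"tx": 0,"ty": 0,"tz": 1.5,"wx": 0,"wy": 0,"wz": 0,"claw": 0.75},
  {"tx": 0,"ty": 0,"tz": 1.5,"wx": 0,"wy": 0,"wz": 0,"claw": 0.75},
])

```text
time: 13.63
tcp_pos: [0.5085, 0.2207, 0.0847]
tcp_rot: [180.0, 0.0, -36.1]
force: [0.8, -0.3, -1.8]
width: 0.523
```

Emit:
send_rows([
  {"tx": 0,"ty": 0,"tz": 0.5,"wx": 0,"wy": 0,"wz": 0,"claw": 0.75},
  {"tx": 0,"ty": 0,"tz": 1,"wx": 0,"wy": 0,"wz": 0,"claw": 0.75},
  {"tx": 0,"ty": 0,"tz": 1,"wx": 0,"wy": 0,"wz": 0,"claw": 0.75},
])

```text
time: 13.88
tcp_pos: [0.5087, 0.221, 0.0845]
tcp_rot: [-180.0, 0.0, -36.1]
force: [-3.0, 0.8, 3.0]
width: 0.525
```

Emit:
send_rows([
  {"tx": 0,"ty": 0,"tz": 0,"wx": 0,"wy": 0,"wz": 0,"claw": 0.4},
  {"tx": 0,"ty": 0,"tz": 0,"wx": 0,"wy": 0,"wz": 0,"claw": 0.28},
  {"tx": 0,"ty": 0,"tz": 0,"wx": 0,"wy": 0,"wz": 0,"claw": 0.28},
  {"tx": 0,"ty": 0,"tz": -25,"wx": 0,"wy": 0,"wz": 0,"claw": 0.28},
  {"tx": 0,"ty": 0,"tz": -63,"wx": 0,"wy": 0,"wz": 0,"claw": 0.28},
], squeeze=22)

```text
time: 14.3
tcp_pos: [0.5056, 0.2199, 0.1433]
tcp_rot: [179.6, 0.3, -36.1]
force: [0.9, 0.3, 0.5]
width: 0.72
```

Emit:
send_rows([
  {"tx": 8,"ty": 9,"tz": 0,"wx": 0,"wy": 0,"wz": -0.12,"claw": 0.28},
  {"tx": 25,"ty": 27,"tz": 0,"wx": 0,"wy": 0,"wz": -0.24,"claw": 0.28},
  {"tx": 48,"ty": 51,"tz": 0,"wx": 0,"wy": 0,"wz": -0.36,"claw": 0.28},
  {"tx": 74,"ty": 79,"tz": 0,"wx": 0,"wy": 0,"wz": -0.48,"claw": 0.28},
  {"tx": 100,"ty": 107,"tz": 0,"wx": 0,"wy": 0,"wz": -0.6,"claw": 0.28},
])

```text
time: 14.72
tcp_pos: [0.5261, 0.0776, 0.1471]
tcp_rot: [180.0, -0.1, -2.0]
force: [1.5, -0.3, 0.1]
width: 0.723
```

```bash
python3 go.py .545 -.0757 .146 35
python3 - <<'E'
from seg import *
f=grab('scene'); P=cloud(f)
blobs(P,f['range_z'],0.090,0.104,60,(.46,.62,.12,.29))
E
```

```text
14.72 tcp [0.5261 0.0776 0.1471] [ 1.7999e+02 -6.0000e-02 -2.0100e+00] w 0.723 F [ 1.5 -0.3  0.1] tz [ 0.008 -0.031  0.008] j6 -1.8
shift [ 24.2 152.5   1.1]
wz -0.646
268 px [197. 216.] min [0.483 0.197 0.09 ] max [0.529 0.243 0.103] rect [0.506 0.22  0.045 0.046] 5.3
```

Emit:
send_rows([
  {"tx": 6,"ty": 36,"tz": 0,"wx": 0,"wy": 0,"wz": -0.12,"claw": 0.28},
  {"tx": 12,"ty": 74,"tz": 0,"wx": 0,"wy": 0,"wz": -0.24,"claw": 0.28},
  {"tx": 18,"ty": 110,"tz": 0,"wx": 0,"wy": 0,"wz": -0.36,"claw": 0.28},
  {"tx": 22,"ty": 138,"tz": 0,"wx": 0,"wy": 0,"wz": -0.48,"claw": 0.28},
  {"tx": 24,"ty": 150,"tz": 0,"wx": 0,"wy": 0,"wz": -0.6,"claw": 0.28},
])

```text
time: 15.18
tcp_pos: [0.5442, -0.0758, 0.1472]
tcp_rot: [179.9, -0.0, 32.1]
force: [0.2, 0.3, 0.4]
width: 0.724
```

Emit:
send_rows([
  {"tx": 0,"ty": 0,"tz": 0,"wx": 0,"wy": 0,"wz": -0.05,"claw": 0.28},
  {"tx": 0,"ty": 0,"tz": 0,"wx": 0,"wy": 0,"wz": -0.05,"claw": 0.28},
  {"tx": 0,"ty": 0,"tz": 0,"wx": 0,"wy": 0,"wz": -0.05,"claw": 0.28},
])

```text
time: 15.43
tcp_pos: [0.5437, -0.0721, 0.1467]
tcp_rot: [180.0, -0.0, 34.7]
force: [0.1, 1.3, 0.4]
width: 0.723
```

```bash
python3 go.py .545 -.0757 .086 35
```

```text
15.43 tcp [ 0.5437 -0.0721  0.1467] [180.    -0.    34.71] w 0.723 F [0.1 1.3 0.4] tz [ 0.067  0.014 -0.026] j6 -54.1
shift [-0.9  3.7 60.7]
wz -0.005
```

Emit:
send_rows([
  {"tx": -1,"ty": 3.5,"tz": 18,"wx": 0,"wy": 0,"wz": 0,"claw": 0.28},
  {"tx": -1,"ty": 3.5,"tz": 42,"wx": 0,"wy": 0,"wz": 0,"claw": 0.28},
  {"tx": -1,"ty": 3.5,"tz": 56,"wx": 0,"wy": 0,"wz": 0,"claw": 0.28},
  {"tx": -1,"ty": 3.5,"tz": 61,"wx": 0,"wy": 0,"wz": 0,"claw": 0.28},
  {"tx": -1,"ty": 3.5,"tz": 61,"wx": 0,"wy": 0,"wz": 0,"claw": 0.28},
], squeeze=22)

```text
time: 15.85
tcp_pos: [0.5438, -0.0745, 0.0843]
tcp_rot: [-179.9, 0.1, 34.8]
force: [-0.5, -0.4, -0.6]
width: 0.722
```

Emit:
send_rows([
  {"tx": 0,"ty": 0,"tz": 0,"wx": 0,"wy": 0,"wz": 0,"claw": 0.7},
  {"tx": 0,"ty": 0,"tz": 0,"wx": 0,"wy": 0,"wz": 0,"claw": 0.7},
  {"tx": 0,"ty": 0,"tz": 0,"wx": 0,"wy": 0,"wz": 0,"claw": 0.7},
  {"tx": 0,"ty": 0,"tz": 0,"wx": 0,"wy": 0,"wz": 0,"claw": 0.7},
])

```text
time: 16.18
tcp_pos: [0.5455, -0.0757, 0.0868]
tcp_rot: [179.9, -0.1, 34.8]
force: [-0.7, -1.9, 0.3]
width: 0.535
```

Emit:
send_rows([
  {"tx": 0,"ty": 0,"tz": 0,"wx": 0,"wy": 0,"wz": 0.08,"claw": 0.7},
  {"tx": 0,"ty": 0,"tz": 0,"wx": 0,"wy": 0,"wz": 0.2,"claw": 0.7},
  {"tx": 0,"ty": 0,"tz": 0,"wx": 0,"wy": 0,"wz": 0.32,"claw": 0.7},
  {"tx": 0,"ty": 0,"tz": 0,"wx": 0,"wy": 0,"wz": 0.44,"claw": 0.7},
  {"tx": 0,"ty": 0,"tz": 0,"wx": 0,"wy": 0,"wz": 0.54,"claw": 0.7},
])

```text
time: 16.6
tcp_pos: [0.5457, -0.0755, 0.0868]
tcp_rot: [180.0, -0.1, 3.6]
force: [0.1, 0.5, -0.8]
width: 0.53
```

Emit:
send_rows([
  {"tx": 0,"ty": 0,"tz": 0,"wx": 0,"wy": 0,"wz": 0.06,"claw": 0.7},
  {"tx": 0,"ty": 0,"tz": 0,"wx": 0,"wy": 0,"wz": 0.11,"claw": 0.7},
  {"tx": 0,"ty": 0,"tz": 0,"wx": 0,"wy": 0,"wz": 0.16,"claw": 0.7},
  {"tx": 0,"ty": 0,"tz": 0,"wx": 0,"wy": 0,"wz": 0.2,"claw": 0.7},
])

```text
time: 16.93
tcp_pos: [0.5457, -0.0757, 0.0867]
tcp_rot: [180.0, -0.2, -7.7]
force: [0.8, -0.3, -1.2]
width: 0.527
```

```bash
python3 go.py .545 -.0757 .086 35
```

```text
16.93 tcp [ 0.5457 -0.0757  0.0867] [ 1.7998e+02 -1.5000e-01 -7.7200e+00] w 0.527 F [ 0.8 -0.3 -1.2] tz [-0.033 -0.246  0.087] j6 -12.0
shift [-0.7  0.1  0.7]
wz -0.746
```

Emit:
send_rows([
  {"tx": 0,"ty": 0,"tz": 0,"wx": 0,"wy": 0,"wz": 0.05,"claw": 0.7},
  {"tx": 0,"ty": 0,"tz": 0,"wx": 0,"wy": 0,"wz": 0.09,"claw": 0.7},
  {"tx": 0,"ty": 0,"tz": 0,"wx": 0,"wy": 0,"wz": 0.12,"claw": 0.7},
  {"tx": 0,"ty": 0,"tz": 0,"wx": 0,"wy": 0,"wz": 0.14,"claw": 0.7},
])

```text
time: 17.27
tcp_pos: [0.5457, -0.0757, 0.0867]
tcp_rot: [180.0, -0.2, -15.7]
force: [1.2, 1.0, 0.7]
width: 0.533
```

```bash
python3 go.py .545 -.0757 .086 35
```

```text
17.27 tcp [ 0.5457 -0.0757  0.0867] [ 1.7999e+02 -1.5000e-01 -1.5680e+01] w 0.533 F [1.2 1.  0.7] tz [-0.115 -0.362  0.146] j6 -4.0
shift [-0.7  0.2  0.7]
wz -0.884
```

Jar B slips past 0 as well (0.88 rad turned, 0.15 N·m), so it is loose. A little further, then lift.

Emit:
send_rows([
  {"tx": 0,"ty": 0,"tz": 0,"wx": 0,"wy": 0,"wz": 0.06,"claw": 0.7},
  {"tx": 0,"ty": 0,"tz": 0,"wx": 0,"wy": 0,"wz": 0.12,"claw": 0.7},
  {"tx": 0,"ty": 0,"tz": 0,"wx": 0,"wy": 0,"wz": 0.18,"claw": 0.7},
  {"tx": 0,"ty": 0,"tz": 0,"wx": 0,"wy": 0,"wz": 0.22,"claw": 0.7},
  {"tx": 0,"ty": 0,"tz": 0,"wx": 0,"wy": 0,"wz": 0.22,"claw": 0.7},
])

```text
time: 17.68
tcp_pos: [0.5457, -0.0759, 0.0867]
tcp_rot: [-180.0, -0.2, -28.2]
force: [0.5, -1.2, 0.8]
width: 0.527
```

```bash
python3 go.py .545 -.0757 .086 35
```

```text
17.68 tcp [ 0.5457 -0.0759  0.0867] [-1.7999e+02 -1.5000e-01 -2.8250e+01] w 0.527 F [ 0.5 -1.2  0.8] tz [-0.333 -0.3    0.023] j6 8.6
shift [-0.7  0.2  0.7]
wz -1.104
```

Emit:
send_rows([
  {"tx": 0,"ty": 0,"tz": 0,"wx": 0,"wy": 0,"wz": 0,"claw": 0.75},
  {"tx": 0,"ty": 0,"tz": -5,"wx": 0,"wy": 0,"wz": 0,"claw": 0.75},
  {"tx": 0,"ty": 0,"tz": -12,"wx": 0,"wy": 0,"wz": 0,"claw": 0.75},
  {"tx": 0,"ty": 0,"tz": -20,"wx": 0,"wy": 0,"wz": 0,"claw": 0.75},
  {"tx": 0,"ty": 0,"tz": -30,"wx": 0,"wy": 0,"wz": 0,"claw": 0.75},
], squeeze=50)

```text
time: 18.1
tcp_pos: [0.544, -0.0751, 0.1157]
tcp_rot: [180.0, 0.2, -28.2]
force: [-0.5, 0.5, -3.1]
width: 0.524
```

Emit:
send_rows([
  {"tx": 0,"ty": 0,"tz": -15,"wx": 0,"wy": 0,"wz": 0,"claw": 0.75},
  {"tx": 0,"ty": 0,"tz": -38,"wx": 0,"wy": 0,"wz": 0,"claw": 0.75},
  {"tx": 0,"ty": 0,"tz": -64,"wx": 0,"wy": 0,"wz": 0,"claw": 0.75},
  {"tx": 0,"ty": 0,"tz": -88,"wx": 0,"wy": 0,"wz": 0,"claw": 0.75},
  {"tx": 0,"ty": 0,"tz": -100,"wx": 0,"wy": 0,"wz": 0,"claw": 0.75},
])

```text
time: 18.52
tcp_pos: [0.5458, -0.0755, 0.2199]
tcp_rot: [-179.9, -0.2, -28.2]
force: [1.1, 0.7, -3.3]
width: 0.528
```

```bash
python3 go.py .582 .222 .216 -36
python3 - <<'E'
from h import *
f=grab('wrist'); cv2.imwrite('pics/lift2.png',f['pixels'][200:,80:560,::-1])
E
```

```text
18.52 tcp [ 0.5458 -0.0755  0.2199] [-179.93   -0.23  -28.19] w 0.528 F [ 1.1  0.7 -3.3] tz [-0.065 -0.073  0.05 ] j6 8.5
shift [-108.6 -279.3    3.8]
wz 0.136
```

View pics/lift2.png

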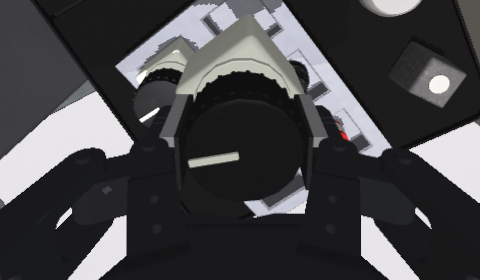

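Jar B hangs upright with its line well past the rib. Carry it to the tray beside D.

Emit:
send_rows([
  {"tx": -3,"ty": -8,"tz": 0,"wx": 0,"wy": 0,"wz": 0,"claw": 0.75},
  {"tx": -11,"ty": -28,"tz": 0,"wx": 0,"wy": 0,"wz": 0,"claw": 0.75},
  {"tx": -22,"ty": -57,"tz": 0,"wx": 0,"wy": 0,"wz": 0,"claw": 0.75},
  {"tx": -35,"ty": -90,"tz": 0,"wx": 0,"wy": 0,"wz": 0,"claw": 0.75},
  {"tx": -48,"ty": -124,"tz": 0,"wx": 0,"wy": 0,"wz": 0,"claw": 0.75},
])

```text
time: 18.98
tcp_pos: [0.5595, 0.0583, 0.2131]
tcp_rot: [179.9, 0.3, -28.3]
force: [1.4, -0.3, -4.7]
width: 0.519
```

Emit:
send_rows([
  {"tx": -13,"ty": -34,"tz": 0,"wx": 0,"wy": 0,"wz": 0.02,"claw": 0.75},
  {"tx": -26,"ty": -67,"tz": 0,"wx": 0,"wy": 0,"wz": 0.06,"claw": 0.75},
  {"tx": -39,"ty": -100,"tz": 0,"wx": 0,"wy": 0,"wz": 0.09,"claw": 0.75},
  {"tx": -50,"ty": -130,"tz": 0,"wx": 0,"wy": 0,"wz": 0.12,"claw": 0.75},
  {"tx": -60,"ty": -154,"tz": 0,"wx": 0,"wy": 0,"wz": 0.13,"claw": 0.75},
])

```text
time: 19.4
tcp_pos: [0.5792, 0.2234, 0.2128]
tcp_rot: [179.8, 0.2, -35.6]
force: [0.4, -1.0, -3.1]
width: 0.528
```

Emit:
send_rows([
  {"tx": 0,"ty": 0,"tz": 0,"wx": 0,"wy": 0,"wz": 0,"claw": 0.75},
  {"tx": 0,"ty": 0,"tz": 0,"wx": 0,"wy": 0,"wz": 0,"claw": 0.75},
  {"tx": 0,"ty": 0,"tz": 0,"wx": 0,"wy": 0,"wz": 0,"claw": 0.75},
])

```text
time: 19.65
tcp_pos: [0.5798, 0.2204, 0.2137]
tcp_rot: [179.8, 0.1, -35.6]
force: [0.6, 0.4, -3.6]
width: 0.525
```

```bash
python3 go.py .582 .222 .0845 -36
```

```text
19.65 tcp [0.5798 0.2204 0.2137] [ 1.7983e+02  1.5000e-01 -3.5630e+01] w 0.525 F [ 0.6  0.4 -3.6] tz [-0.095 -0.022 -0.047] j6 46.0
shift [  1.2  -2.9 129.2]
wz 0.006
```

Emit:
send_rows([
  {"tx": 1,"ty": 0,"tz": 12,"wx": 0,"wy": 0,"wz": 0,"claw": 0.75},
  {"tx": 1,"ty": 0,"tz": 34,"wx": 0,"wy": 0,"wz": 0,"claw": 0.75},
  {"tx": 1,"ty": 0,"tz": 58,"wx": 0,"wy": 0,"wz": 0,"claw": 0.75},
  {"tx": 1,"ty": 0,"tz": 82,"wx": 0,"wy": 0,"wz": 0,"claw": 0.75},
  {"tx": 1,"ty": 0,"tz": 98,"wx": 0,"wy": 0,"wz": 0,"claw": 0.75},
])

```text
time: 20.07
tcp_pos: [0.58, 0.2183, 0.1138]
tcp_rot: [179.8, 0.2, -35.8]
force: [-0.1, -0.2, -4.9]
width: 0.521
```

Emit:
send_rows([
  {"tx": 0,"ty": 0,"tz": 10,"wx": 0,"wy": 0,"wz": 0,"claw": 0.75},
  {"tx": 0,"ty": 0,"tz": 18,"wx": 0,"wy": 0,"wz": 0,"claw": 0.75},
  {"tx": 0,"ty": 0,"tz": 24,"wx": 0,"wy": 0,"wz": 0,"claw": 0.75},
  {"tx": 0,"ty": 0,"tz": 28,"wx": 0,"wy": 0,"wz": 0,"claw": 0.75},
  {"tx": 0,"ty": 0,"tz": 29,"wx": 0,"wy": 0,"wz": 0,"claw": 0.75},
])

```text
time: 20.48
tcp_pos: [0.5821, 0.2198, 0.0888]
tcp_rot: [-180.0, -0.0, -35.7]
force: [-0.5, 0.4, -4.5]
width: 0.525
```

Emit:
send_rows([
  {"tx": 0,"ty": 0,"tz": 0.5,"wx": 0,"wy": 0,"wz": 0,"claw": 0.75},
  {"tx": 0,"ty": 0,"tz": 1,"wx": 0,"wy": 0,"wz": 0,"claw": 0.75},
  {"tx": 0,"ty": 0,"tz": 1,"wx": 0,"wy": 0,"wz": 0,"claw": 0.75},
])

```text
time: 20.73
tcp_pos: [0.5824, 0.2201, 0.0886]
tcp_rot: [-179.9, -0.1, -35.7]
force: [-0.2, -0.5, -4.0]
width: 0.525
```

Emit:
send_rows([
  {"tx": 0,"ty": 0,"tz": 1,"wx": 0,"wy": 0,"wz": 0,"claw": 0.75},
  {"tx": 0,"ty": 0,"tz": 2,"wx": 0,"wy": 0,"wz": 0,"claw": 0.75},
  {"tx": 0,"ty": 0,"tz": 2.5,"wx": 0,"wy": 0,"wz": 0,"claw": 0.75},
  {"tx": 0,"ty": 0,"tz": 2.5,"wx": 0,"wy": 0,"wz": 0,"claw": 0.75},
])

```text
time: 21.07
tcp_pos: [0.5819, 0.22, 0.0852]
tcp_rot: [180.0, -0.0, -35.7]
force: [0.6, 0.0, -3.2]
width: 0.523
```

Emit:
send_rows([
  {"tx": 0,"ty": 0,"tz": 0.5,"wx": 0,"wy": 0,"wz": 0,"claw": 0.75},
  {"tx": 0,"ty": 0,"tz": 1,"wx": 0,"wy": 0,"wz": 0,"claw": 0.75},
  {"tx": 0,"ty": 0,"tz": 1,"wx": 0,"wy": 0,"wz": 0,"claw": 0.75},
])

```text
time: 21.32
tcp_pos: [0.5821, 0.2202, 0.085]
tcp_rot: [-180.0, -0.0, -35.7]
force: [-1.7, 0.9, 0.7]
width: 0.521
```

Emit:
send_rows([
  {"tx": 0,"ty": 0,"tz": 0,"wx": 0,"wy": 0,"wz": 0,"claw": 0.4},
  {"tx": 0,"ty": 0,"tz": 0,"wx": 0,"wy": 0,"wz": 0,"claw": 0.28},
  {"tx": 0,"ty": 0,"tz": 0,"wx": 0,"wy": 0,"wz": 0,"claw": 0.28},
  {"tx": 0,"ty": 0,"tz": -25,"wx": 0,"wy": 0,"wz": 0,"claw": 0.28},
  {"tx": 0,"ty": 0,"tz": -63,"wx": 0,"wy": 0,"wz": 0,"claw": 0.28},
], squeeze=22)

```text
time: 21.73
tcp_pos: [0.5789, 0.2192, 0.1434]
tcp_rot: [179.6, 0.4, -35.7]
force: [0.2, -0.4, 0.9]
width: 0.717
```

Emit:
send_rows([
  {"tx": 5,"ty": 10,"tz": -30,"wx": 0,"wy": 0,"wz": -0.12,"claw": 0.28},
  {"tx": 14,"ty": 28,"tz": -62,"wx": 0,"wy": 0,"wz": -0.24,"claw": 0.28},
  {"tx": 30,"ty": 50,"tz": -92,"wx": 0,"wy": 0,"wz": -0.36,"claw": 0.28},
  {"tx": 46,"ty": 78,"tz": -118,"wx": 0,"wy": 0,"wz": -0.48,"claw": 0.28},
  {"tx": 60,"ty": 105,"tz": -135,"wx": 0,"wy": 0,"wz": -0.6,"claw": 0.28},
])

```text
time: 22.15
tcp_pos: [0.5704, 0.0985, 0.2863]
tcp_rot: [180.0, -0.3, -0.9]
force: [0.7, -1.2, 0.2]
width: 0.721
```

```bash
python3 go.py .50 .02 .31 0
```

```text
22.15 tcp [0.5704 0.0985 0.2863] [179.98  -0.32  -0.9 ] w 0.721 F [ 0.7 -1.2  0.2] tz [ 0.074 -0.047  0.003] j6 -0.5
shift [-69.1  79.6 -24.1]
wz -0.016
```

Emit:
send_rows([
  {"tx": -20,"ty": 12,"tz": -20,"wx": 0,"wy": 0,"wz": 0,"claw": 0.1},
  {"tx": -42,"ty": 28,"tz": -42,"wx": 0,"wy": 0,"wz": 0,"claw": 0},
  {"tx": -60,"ty": 42,"tz": -62,"wx": 0,"wy": 0,"wz": 0,"claw": 0},
  {"tx": -70,"ty": 48,"tz": -72,"wx": 0,"wy": 0,"wz": 0,"claw": 0},
  {"tx": -70,"ty": 48,"tz": -72,"wx": 0,"wy": 0,"wz": 0,"claw": 0},
])

```text
time: 22.57
tcp_pos: [0.4984, 0.0522, 0.3581]
tcp_rot: [179.9, -0.4, -1.4]
force: [-0.5, 0.2, 0.5]
width: 0.998
```

Run:
```python
from caps import *
s=state(); print(s['time'],s['tcp_pos'],s['tcp_rot'],s['force'])
f=grab('wrist'); P=cloud(f)
blobs(P,f['range_z'],0.092,0.106,300)
print('body tops'); blobs(P,f['range_z'],0.050,0.060,150,(.44,.62,-.2,.27))
C=[(.4655,-.0886),(.4785,-.1675)]; a=capangles(f,C)
b=capangles(f,[(.508,.221),(.582,.220)],z=.098,yaw=0.0)
im=cv2.resize(np.hstack([a,b]),(640,160))
cv2.imwrite('pics/final.png',np.vstack([f['pixels'][:400],im])[...,::-1])
```

```text
22.5667 [0.4983856  0.0521509  0.35810344] [179.93980111  -0.39728837  -1.38131145] [-0.48077944  0.24520437  0.49779994]
3022 px [551. 173.] min [ 0.749 -0.17   0.092] max [0.754 0.249 0.106] rect [0.751 0.039 0.004 0.419] 0.0
2005 px [328.  38.] min [0.485 0.198 0.092] max [0.532 0.246 0.102] rect [0.509 0.222 0.047 0.047] 78.1
2005 px [400.  37.] min [0.558 0.197 0.092] max [0.605 0.245 0.102] rect [0.581 0.221 0.047 0.047] 74.3
517 px [485. 215.] min [ 0.676 -0.014  0.092] max [0.708 0.069 0.106] rect [0.692 0.027 0.025 0.081] 5.9
1024 px [299. 318.] min [ 0.443 -0.112  0.092] max [ 0.49  -0.065  0.104] rect [ 0.466 -0.088  0.046  0.047] 84.6
915 px [312. 371.] min [ 0.456 -0.191  0.092] max [ 0.503 -0.144  0.103] rect [ 0.48  -0.167  0.047  0.046] 36.4
body tops
579 px [383.  57.] min [0.553 0.195 0.05 ] max [0.606 0.245 0.06 ] rect [0.579 0.22  0.053 0.05 ] 1.3
430 px [325.  67.] min [0.48  0.196 0.05 ] max [0.533 0.223 0.06 ] rect [0.507 0.21  0.053 0.027] 0.3
933 px [359. 128.] min [0.525 0.118 0.05 ] max [0.565 0.158 0.055] rect [0.545 0.138 0.04  0.039] 43.5
335 px [302. 293.] min [ 0.44  -0.109  0.05 ] max [ 0.493 -0.062  0.06 ] rect [ 0.466 -0.088  0.051  0.048] 6.3
321 px [312. 342.] min [ 0.452 -0.189  0.05 ] max [ 0.507 -0.141  0.06 ] rect [ 0.478 -0.167  0.054  0.049] 5.2
[ 0.466 -0.089] n 287 line at [-0.0113 -0.0031] ang -2.875 cap~ 0.102
[ 0.478 -0.168] n 316 line at [-0.0107 -0.0033] ang -2.84 cap~ 0.136
[0.508 0.221] n 293 line at [-0.009   0.0068] ang 2.496 cap~ -0.645
[0.582 0.22 ] n 269 line at [-0.0103  0.0061] ang 2.604 cap~ -0.538
```

View pics/final.png

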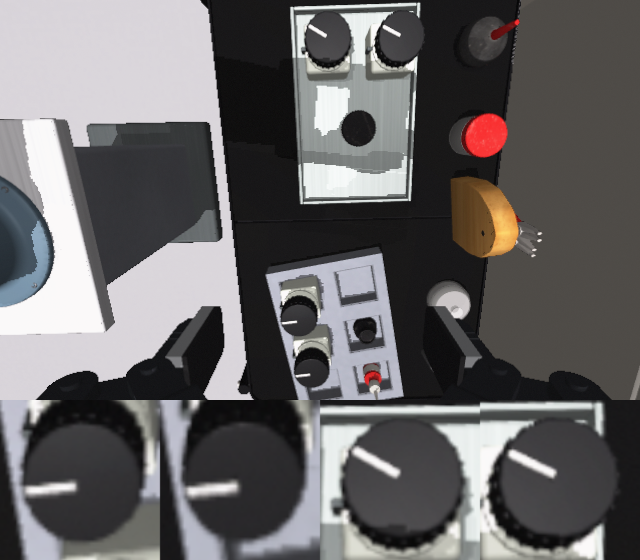

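Run:
```python
from caps import *
f=grab('wrist')
n=120; g=(np.arange(n)-n/2)*0.0005; gx,gy=np.meshgrid(g,-g)
for c,z,jy in [((.466,-.088),.1,.10),((.479,-.1675),.1,.10),((.508,.221),.098,0),((.582,.22),.098,0)]:
    uv=proj(f,np.stack([c[0]+gx,c[1]+gy,np.full_like(gx,z)],-1)).reshape(n,n,2).astype(np.float32)
    b=cv2.remap(f['pixels'],uv[...,0],uv[...,1],cv2.INTER_LINEAR).min(2)
    m=(b>130)&(np.hypot(gx,gy)<.0195)
    vx,vy,_,_=cv2.fitLine(np.stack([gx[m],gy[m]],-1).astype(np.float32),cv2.DIST_L2,0,.01,.01).ravel()
    print(c,'cap by line direction',round(np.arctan(vy/vx)-jy,3))
print(state()['qd'].round(2), state()['force'].round(1))
```

```text
(0.466, -0.088) cap by line direction -0.003
(0.479, -0.1675) cap by line direction 0.012
(0.508, 0.221) cap by line direction -0.499
(0.582, 0.22) cap by line direction -0.449
[ 0.79  2.24  0.78  0.14 -0.03  0.01] [ 0.2  0.1 -0.2]
```

Both sound caps are closed (about 0.00 and 0.01 rad). Both loose caps are well past the rib, with their jars standing in the tray.

Emit:
send_rows([
  {"tx": 0,"ty": 0,"tz": 0,"wx": 0,"wy": 0,"wz": 0,"claw": 0},
  {"tx": 0,"ty": 0,"tz": 0,"wx": 0,"wy": 0,"wz": 0,"claw": 0},
])

```text
time: 22.83
tcp_pos: [0.4984, 0.0537, 0.3528]
tcp_rot: [-180.0, 0.1, -1.2]
force: [-0.3, 0.0, -0.4]
width: 0.996
```

```bash
python3 -c "
from workcell import *
print(finish_job())"
```

```text
the job is handed in; nothing more can be done
None
```

I checked all four caps and handed the job in at about 23 s. `finish_job()` gives no verdict, so the results below come from my own measurements.

| Jar | What the cap did | Where it is now | Cap angle, last check |
|---|---|---|---|
| Front-left | stopped hard (about 0.67 N·m) | in its pocket | about 0.00 rad |
| Front-middle | stopped hard (about 0.94 N·m) | in its pocket | about +0.01 rad |
| Front-right | slipped past the rib | rework tray | about −0.50 rad |
| Back-left | slipped past the rib | rework tray | about −0.45 rad |

- **Positions:** the two closed jars are within about 1–2 mm of where they started. The other two stand upright at the tray's far end, at about (0.508, 0.221) and (0.582, 0.220), clear of its walls.
- **Bystanders:** the pot measured within about 4 mm of its first reading. The other bystanders still in the last view looked undisturbed. The steel block was hidden by the gripper in that view, so I last saw it in the picture during the second lift.
- **Disagreement:** my first cap-angle estimate, taken from where the line sits on the cap, read +0.10 and +0.14 rad for the two closed caps. It shifts if the assumed cap centre is slightly off. I relied instead on the line's own direction (the angles in the table), which agrees with the hard stops and the picture.
- **Move calls:** the first two were rejected because their rows left out some fields; the arm did not move.

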